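# Load the board drying rack and start the blower

## Task

Get the washed circuit boards drying: hang every board carrier on the drying rack, one to a pair of hooks, with both ends of its bar fully down in the hooks; and change the blower's intake filter, standing the spent one (now on the spigot) in the discard tray and pushing the fresh one from the bench fully home on the spigot. Only once all the carriers hang and the filters are done, push the blower's switch lever fully over, away from the robot, to start it; keep the carriers and filters upright throughout and leave the other things on the bench where they are.

Things in the scene. Friction and masses are not known exactly. Their poses are not given: they have to be found in the camera images.
- carrier_a: board carrier, 2 or 3 alike in a run: aluminium tray 120 (y) x 56 (x) mm holding a circuit board, an end plate at each end (outer faces y = +-60 mm), and a steel top bar, 12 mm diameter, 184 mm long along y. Origin: centre of the tray's underside; the bar's axis is 90 mm above it; z up. 0.2 to 0.4 kg. Starts standing on the bench. Grasp the bar's middle from above, closing along x. Alike either way round.
- carrier_b: board carrier, 2 or 3 alike in a run: aluminium tray 120 (y) x 56 (x) mm holding a circuit board, an end plate at each end (outer faces y = +-60 mm), and a steel top bar, 12 mm diameter, 184 mm long along y. Origin: centre of the tray's underside; the bar's axis is 90 mm above it; z up. 0.2 to 0.4 kg. Starts standing on the bench. Grasp the bar's middle from above, closing along x. Alike either way round.
- carrier_c: board carrier, 2 or 3 alike in a run: aluminium tray 120 (y) x 56 (x) mm holding a circuit board, an end plate at each end (outer faces y = +-60 mm), and a steel top bar, 12 mm diameter, 184 mm long along y. Origin: centre of the tray's underside; the bar's axis is 90 mm above it; z up. 0.2 to 0.4 kg. Starts standing on the bench. Grasp the bar's middle from above, closing along x. Alike either way round.
- carrier_a_bar (a point): middle of the top bar of carrier_a, on the bar's axis; axes as the carrier's: y along the bar, z up
- carrier_b_bar (a point): middle of the top bar of carrier_b, on the bar's axis; axes as the carrier's: y along the bar, z up
- carrier_c_bar (a point): middle of the top bar of carrier_c, on the bar's axis; axes as the carrier's: y along the bar, z up
- fresh_filter: fresh intake filter: white pleated sleeve, 56 mm outside, 45 mm inside diameter, with a steel foot flange (80 mm diameter, 10 mm high), open below, inside 55 mm deep; black cap (top 61 mm up) with a round grip boss, 28 mm diameter, 34 mm high (95 mm in all). Origin: centre of the lower rim; z up along its axis. 0.25 kg. Starts standing on the bench, open end down.
- spent_filter: spent intake filter, shaped like the fresh one, pleats dulled: pleated sleeve, 56 mm outside, 45 mm inside diameter, with a steel foot flange (80 mm diameter, 10 mm high), open below, inside 55 mm deep; black cap (top 61 mm up) with a round grip boss, 28 mm diameter, 34 mm high (95 mm in all). Origin: centre of the lower rim; z up along its axis. 0.25 kg. Starts fully home on the spigot.
- discard_tray_in (a point): centre of the inner floor, 4 mm above the bench, of the square open steel discard tray: 110 x 110 mm outside, 102 x 102 mm inside, 30 mm high, sides along this point's x and y. The spent filter is to stand on its floor, near the middle.
- spigot (a point): foot of the intake spigot on the flat top of the grey blower box (180 x 170 x 90 mm), 90 mm above the bench: steel stub 41 mm diameter, 40 mm tall, last 6 mm tapered, along z. Filter fully home: its rim on the box top, its origin at this point. x axis (away from the robot) is the way the switch lever is pushed to start; y points to the lever's side.
- switch (a joint): the blower's toggle lever, in rad: 0 = off (leaning 0.5 rad towards the robot, to the spigot's -x), 1.0 = fully on (leaning 0.5 rad away, +x). Stays where it is left; light friction, under 2 N at the tip.
- switch_tip (a point): centre of the black ball (26 mm diameter) at the end of that lever, 70 mm from its pivot; moves with the lever. The pivot is 85 mm to the +y side of spigot, at the same x and 22 mm above the box top; the ball is about 173 mm above the bench at either end of its travel and 182 mm midway.
- place0 (a point): where a bar's middle sits when hung in hook pair 0 of the aluminium rack, 165 mm above the bench. The bar lies along y; the hooks are at y = +-74 mm. Each is an open-topped V of 6 mm wire, prong tips at x = -16 mm (20 mm above this point) and +16 mm (30 mm above). Pairs 0, 1, 2: 80 mm apart along x. Side beams at y = +-(68 to 80) mm, tops 12 mm below; the tray goes between them. z up.
- place1 (a point): where a bar's middle sits when hung in hook pair 1 of the aluminium rack, 165 mm above the bench. The bar lies along y; the hooks are at y = +-74 mm. Each is an open-topped V of 6 mm wire, prong tips at x = -16 mm (20 mm above this point) and +16 mm (30 mm above). Pairs 0, 1, 2: 80 mm apart along x. Side beams at y = +-(68 to 80) mm, tops 12 mm below; the tray goes between them. z up.
- place2 (a point): where a bar's middle sits when hung in hook pair 2 of the aluminium rack, 165 mm above the bench. The bar lies along y; the hooks are at y = +-74 mm. Each is an open-topped V of 6 mm wire, prong tips at x = -16 mm (20 mm above this point) and +16 mm (30 mm above). Pairs 0, 1, 2: 80 mm apart along x. Side beams at y = +-(68 to 80) mm, tops 12 mm below; the tray goes between them. z up.
- multimeter: red multimeter, 85 x 165 x 36 mm, lying on the bench; leave alone. Origin centre of underside.
- screwdriver: screwdriver, 170 mm, lying on the bench; leave alone.
- reel: solder reel, 64 mm diameter, 42 mm high, behind the blower; leave alone.
- jar: small jar, 48 mm diameter, 55 mm high; leave alone.
- bit_case: black case of bits, 110 x 160 x 28 mm (38 mm with the bits); leave alone.

How it is judged:
By the outcome, as a careful person would: the job done as asked, in the order asked, and still so for the second after the job is handed in, with the robot touching nothing.
Of carrier_a, carrier_b, carrier_c only 2 to 3 are there at a start; the rules pass over those that are not, and their reading is None.
At some moment in a run one of fresh_filter may be knocked a few centimetres aside while the robot is not near it.
It also fails if it takes over 192 s, if anything falls off the work surface, if the arm or the gripper's body presses on something with over 40 N, if the wrist force passes 120 N, or if a joint passes its speed limit or range.

## Robot

A 6-joint arm with a two-finger parallel gripper is mounted at the origin on the work surface. World frame = base frame: x ahead of the robot, y to its left, z up, the work surface at z = 0. Lengths are in m, angles in rad, forces in N, time in s.
With the tool pointing down it reaches from about 0.275 to 0.975 m from the base axis. Payload 8.4 kg.
Tool frame: the origin (TCP) lies at the centre of the arm's flange, where the gripper is bolted on; the fingertips stand 190 mm ahead of it and the grasp point (between the pads) lies 171 mm ahead of it (nose_length is the distance from the TCP to the fingertips, in m); z points along the fingers, y is the line along which they close (so a half turn about z gives the same grasp; the last joint's range is limited). The gripper opens to 92 mm and grips with 3 to 60 N. Pads are 20 mm wide; open, the fingers measure 128 mm over their backs; the gripper's body (75 mm by 189 mm) begins 69 mm behind the grasp point.
Start: joints at [-1.128, 0.353, 1.633, -0, 1.155, -0.002], TCP at [0.269, -0.564, 0.405] pointing down, gripper open.
Joint ranges: [-2.63, 2.63], [-0.92, 2.1], [0.06, 2.66], [-1.3, 4.44], [0, 2.69], [-3.02, 3.02]. Speed limits (rad/s): [2.22, 2.22, 2.79, 3.14, 3.14, 3.14].

## Interface

Orientations are given as a rotation vector (axis times angle).
In Python, from bench import sense, camera, camera_params, finish_job, regions_of, nose_length gives the robot as it stands.
- The arm moves only by the tool apply_moves, never from a script. Its argument "rows" is a list of rows, each an object with "dr": the turn, a rotation vector about the tool's x, y, z scaled (see below), a list of three; "travel": the shift along the tool's x, y, z scaled (see below), a list of three; "claw": the opening in per cent of the stroke, from 0 (shut) to 100 (fully open). A call has 1 to 8 rows; each row is the pose to reach, as a shift and turn from the pose commanded when the call began, along the tool's axes at that moment, turning the shorter way round; what a row does not reach only later rows make up. The controller multiplies each number of a shift by 200 mm and each number of a turn by 360 degrees. A row lasts 1/10 s, in which the tool goes at most 50 mm and 8.59 degrees, less where a joint would pass 70% of its speed; a pose out of reach is approached as far as the arm can. A call with a number of a shift or a turn outside -1 to 1 is refused whole. A call with a gripper value outside its range is refused whole. The fingers move at their own pace and stop on an object; the grip force is fixed at half the most. Time passes only in rows, so rows that repeat a pose let the fingers close. It gives the time, the measured TCP pose, the force, the opening and the grip force at its end, in the units of the state.
- sense(): the state, without advancing time (a new reading comes with each control period).
- camera(name): name is "scene" or "top" or "wrist"; returns the picture (420x560x3 uint8, blue, green, red); there is no depth.
- camera_params(name): a dict with "intrinsics" (3x3 intrinsics, pixels), "xyz" and "orientation" of the camera in the world; the wrist camera has in their place "T_tool_cam" (4x4, takes a point from camera to tool coordinates, whose origin is the TCP and whose axes are the flange's). Camera axes: x right, y up, looking along -z (the intrinsics and any distortion apply to the point x, -y, -z); pixel columns grow to the right and rows downward; lengths in m; the calibration is good to about 2 mm. A picture is of the moment at which its call begins: read the wrist's pose just before it. camera_params takes no time and is no camera call.
- finish_job(): hands the job in; it is judged then, once.
Trained networks look in the newest picture that a camera, given by its name, has taken for a name from the list of things; names that differ only in an ending like _2 or _b are one class to them, and where a whole thing is asked for, a point or a joint stands for the part that bears it (a point fixed in the world has none). Each returns a list of dicts, best first, with "confidence" (0 to 1); they miss things now and then, are a little off and sometimes report something else, mostly with a low value. They report only what shows in the picture. A call takes as long as a camera call.
- regions_of(camera, target): "region" (420x560 bool, what is visible of it) and "rect" ([left, top, right, bottom] in pixels, round what is visible of it).
The state is a dict: "clock": time; "q": joint angles; "qvel": joint speeds; "joint_torque": joint torques, N m; "tool_pos": TCP position; "tcp_rot": TCP orientation; "wrist_force": force on the tool from outside, world axes, zero at the start; "ft_torque": the same for the moment, N m; "width": finger opening in m; "grasp_force": force on a finger pad.
Only numpy, scipy, OpenCV 4.12 (cv2) and the standard library are available. Lean on these libraries where they do the work, as an engineer would, in place of code of your own. Each camera call takes 0.05 s, during which the arm holds its last target. There are 200 camera calls.

## Working session

There is one attempt and no reset: what is moved stays moved. The work goes in short steps, Python scripts to look and compute and a tool call to move; the robot and the scene stay as the last step left them, time stands still between calls to the robot, and variables do not carry over. Pictures are saved under pics/ and viewed, at most 14 in all, crops included, and the job is handed in when it is done.

Besides the shell and the picture viewer there is one more tool, called after ">>>" by a JSON object that holds its "fn" and its "kwargs". apply_moves: Moves the arm, as the interface text tells. Its arguments: {"type":"object","properties":{"rows":{"type":"array"}},"required":["rows"]}

```bash
mkdir -p pics; ls; python3 - <<'E'
from bench import *
import cv2,numpy as np
np.set_printoptions(precision=4,suppress=True)
s=sense();print(s)
for n in("scene","top","wrist"):
    cv2.imwrite(f"pics/{n}0.png",camera(n));print(n,camera_params(n))
E
```

```text
pics
{'clock': 0.0, 'q': array([-1.1284,  0.3536,  1.6341,  0.    ,  1.1552, -0.0024]), 'qvel': array([-0.001 , -0.001 , -0.0005,  0.0007, -0.0003, -0.0008]), 'joint_torque': array([  0.0006, -59.3842, -33.4221,   0.0697,   0.0235,  -0.0002]), 'tool_pos': array([ 0.2688, -0.564 ,  0.404 ]), 'tcp_rot': array([-3.0629, -0.6926,  0.0005]), 'wrist_force': array([-0.345 ,  0.3162,  0.0853]), 'ft_torque': array([-0.019 ,  0.0286, -0.0138]), 'grasp_force': 0.0, 'width': 0.0919004435447326}
scene {'intrinsics': array([[497.7549,   0.    , 277.5605],
       [  0.    , 497.7549, 210.7633],
       [  0.    ,   0.    ,   1.    ]]), 'xyz': array([1.2553, 0.1938, 1.1161]), 'orientation': array([0.4349, 0.5756, 1.7749])}
top {'intrinsics': array([[381.7564,   0.    , 280.7072],
       [  0.    , 381.7564, 210.5882],
       [  0.    ,   0.    ,   1.    ]]), 'xyz': array([0.5075, 0.0049, 1.0249]), 'orientation': array([ 0.0502, -0.0425, -1.5512])}
wrist {'intrinsics': array([[300.4617,   0.    , 276.2063],
       [  0.    , 300.4617, 202.9191],
       [  0.    ,   0.    ,   1.    ]]), 'T_tool_cam': array([[-0.0009,  0.9655,  0.2602,  0.0732],
       [ 1.    ,  0.0012, -0.0011,  0.0006],
       [-0.0014,  0.2602, -0.9655,  0.0194],
       [ 0.    ,  0.    ,  0.    ,  1.    ]])}
```

View pics/top0.png

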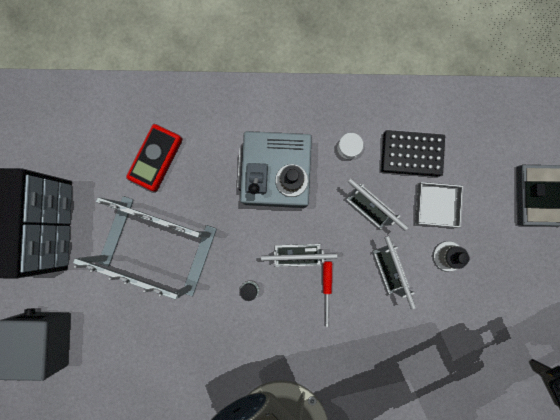

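View pics/scene0.png

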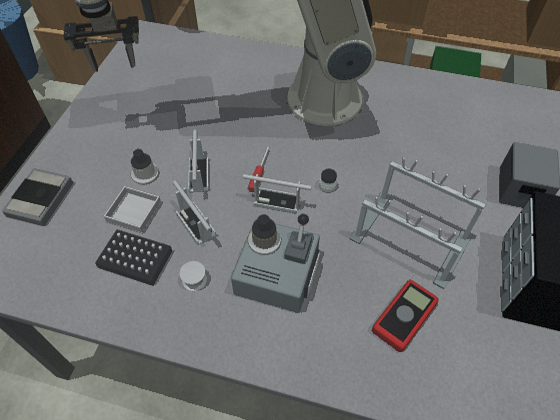

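```bash
cat > h.py <<'E'
from bench import *
import cv2,numpy as np
from scipy.spatial.transform import Rotation as R
np.set_printoptions(precision=4,suppress=True)
def campose(n,s=None):
    p=camera_params(n)
    if n=="wrist":
        s=s or sense();T=p["T_tool_cam"];Rt=R.from_rotvec(s["tcp_rot"]).as_matrix()
        return p["intrinsics"],Rt@T[:3,:3],Rt@T[:3,3]+s["tool_pos"]
    return p["intrinsics"],R.from_rotvec(p["orientation"]).as_matrix(),p["xyz"]
def unproj(cp,uv,z):
    K,Rc,c=cp;d=np.linalg.inv(K)@[uv[0],uv[1],1];d=Rc@(d*[1,-1,-1])
    return c+d*(z-c[2])/d[2]
def proj(cp,P):
    K,Rc,c=cp;q=Rc.T@(np.asarray(P)-c);q=K@(q*[1,-1,-1]);return q[:2]/q[2]
def crop(img,x0,y0,x1,y1,sc,name,grid=20):
    o=cv2.resize(img[y0:y1,x0:x1],None,fx=sc,fy=sc,interpolation=cv2.INTER_CUBIC)
    for x in range(-(-x0//grid)*grid,x1,grid):
        cv2.putText(o,str(x),(int((x-x0)*sc),10),0,.35,(0,255,255),1);cv2.line(o,(int((x-x0+.5)*sc),12),(int((x-x0+.5)*sc),o.shape[0]),(0,255,255) ,1) if 0 else [cv2.circle(o,(int((x-x0+.5)*sc),int((y-y0+.5)*sc)),1,(0,255,255),-1) for y in range(-(-y0//grid)*grid,y1,grid)]
    for y in range(-(-y0//grid)*grid,y1,grid): cv2.putText(o,str(y),(0,int((y-y0+.5)*sc)),0,.35,(0,255,0),1)
    cv2.imwrite(name,o)
E
python3 - <<'E'
from h import *
t=cv2.imread("pics/top0.png")
crop(t,70,125,325,310,3.1,"pics/tl.png");crop(t,250,125,505,310,3.1,"pics/tr.png")
E
```

```text
(no output)
```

View pics/tl.png

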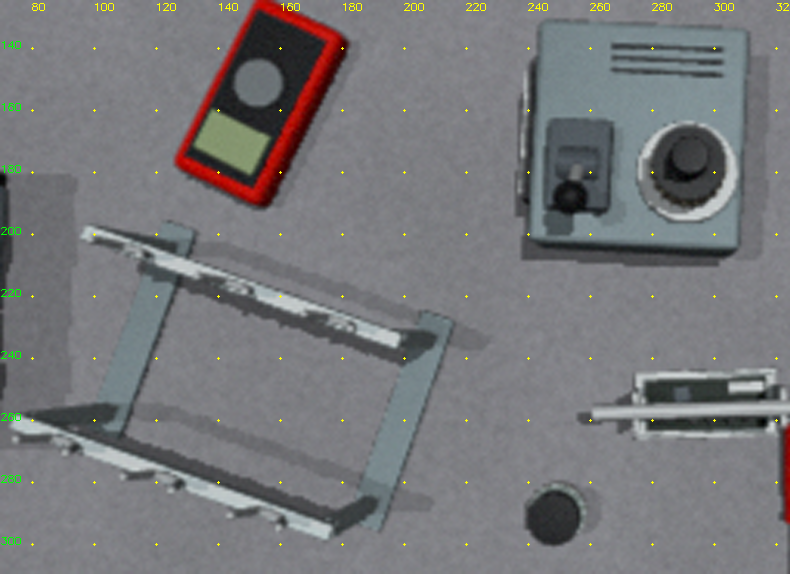

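View pics/tr.png

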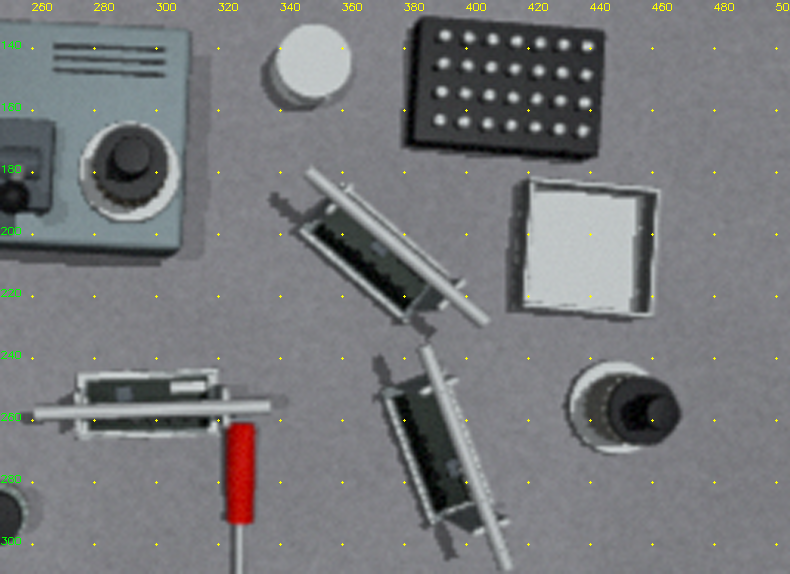

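```bash
python3 - <<'E'
from h import *
t=campose("top")
def ln(n,a,b,z):
    A,B=unproj(t,a,z),unproj(t,b,z);d=B-A
    print(n,A[:2],B[:2],"mid",(A+B)[:2]/2,"len",np.linalg.norm(d),"ang",np.degrees(np.arctan2(d[1],d[0])))
ln("C1",(261.3,258.5),(337.1,256),.09);ln("C2",(349.4,180.5),(406.8,228.9),.09);ln("C3",(387.7,236.9),(413.5,308.2),.09)
ln("far",(96.8,201.1),(199,235.3),.153);ln("near",(73.9,262.1),(176.5,296.6),.153)
print("spig",unproj(t,(291.9,180.2),.1),unproj(t,(292.3,174.7),.185))
print("fresh",unproj(t,(447.1,256.6),.01),unproj(t,(250+660/3.1,125+410/3.1),.095))
P=np.array([unproj(t,(250+x/3.1,125+y/3.1),.03) for x,y in((533,178),(660,188),(655,316),(525,308))]);print(P,P.mean(0))
print("ball",unproj(t,(254.2,186.3),.173))
P=np.array([unproj(t,(70+x/3.1,125+y/3.1),.09) for x,y in((541,22),(748,28),(740,248),(530,240))]);print(P,P.mean(0))
# hooks near
for x,y in ((72,450),(130,475),(178,487),(232,514),(283,530)): print(unproj(t,(70+x/3.1,125+y/3.1),.19))
E
```

```text
C1 [0.445  0.0551] [ 0.4547 -0.1294] mid [ 0.4499 -0.0372] len 0.1846696672754471 ang -87.00440266417493
C2 [ 0.6402 -0.1577] [ 0.5238 -0.2988] mid [ 0.582  -0.2283] len 0.18292008311029295 ang -129.51717188314828
C3 [ 0.5034 -0.2523] [ 0.333  -0.3149] mid [ 0.4182 -0.2836] len 0.1816217302059232 ang -159.82890409988522
far [0.5729 0.4323] [0.4991 0.195 ] mid [0.536  0.3137] len 0.2485638951894554 ang -107.27545316693502
near [0.4328 0.4779] [0.3599 0.2415] mid [0.3963 0.3597] len 0.2473944306215856 ang -107.13750192087869
spig [ 0.6369 -0.0159  0.1   ] [ 0.6373 -0.0146  0.185 ]
fresh [ 0.4542 -0.431   0.01  ] [ 0.4579 -0.4326  0.095 ]
[[ 0.6472 -0.3579  0.03  ]
 [ 0.6407 -0.4648  0.03  ]
 [ 0.5327 -0.4597  0.03  ]
 [ 0.5373 -0.3509  0.03  ]] [ 0.5895 -0.4083  0.03  ]
ball [0.6114 0.0701 0.173 ]
[[ 0.7564  0.1037  0.09  ]
 [ 0.7546 -0.0622  0.09  ]
 [ 0.5779 -0.0584  0.09  ]
 [ 0.5811  0.1081  0.09  ]] [0.6675 0.0228 0.09  ]
[0.4194 0.4148 0.19  ]
[0.4028 0.3732 0.19  ]
[0.3951 0.3392 0.19  ]
[0.3772 0.3006 0.19  ]
[0.3668 0.2644 0.19  ]
```

```bash
cat >> h.py <<'E'
def rect(img,cp,c,ang,L,W,z,res=.0005):
    "orthorectify plane z around c, columns along ang (length L), rows along ang+90 (width W)"
    a=np.arange(-L/2,L/2,res);b=np.arange(-W/2,W/2,res);A,B=np.meshgrid(a,b)
    u=np.array([np.cos(ang),np.sin(ang)]);v=np.array([-u[1],u[0]])
    P=np.stack([c[0]+A*u[0]+B*v[0],c[1]+A*u[1]+B*v[1],np.full_like(A,z)],-1)
    K,Rc,o=cp;q=((P-o)@Rc)*[1,-1,-1]@K.T;m=(q[...,:2]/q[...,2:]).astype(np.float32)
    return cv2.remap(img,m[...,0],m[...,1],cv2.INTER_CUBIC)
def barfit(img,cp,c,ang,z,L=.19):
    r=cv2.cvtColor(rect(img,cp,c,ang,L,.05,z),cv2.COLOR_BGR2GRAY).astype(float)
    n=r.shape[1];b=np.arange(r.shape[0])*.5-25;out=[]
    k=np.concatenate([-np.ones(10),np.ones(24)*20/24,-np.ones(10)])
    for i in range(8):
        s=r[:,int(n*(.04+.115*i)):int(n*(.04+.115*(i+1)))].mean(1);f=np.convolve(s,k[::-1],'valid');j=np.argmax(f)
        if 0<j<len(f)-1: j=j+.5*(f[j-1]-f[j+1])/(f[j-1]-2*f[j]+f[j+1])
        out.append((( .04+.115*(i+.5)-.5)*L*1000,-25+.5*(j+21.5)))
    return np.array(out)
E
python3 - <<'E'
from h import *
C={"C1":([.4499,-.0372],93),"C2":([.582,-.2283],50.5),"C3":([.4182,-.2836],20.2)}
for k,(c,a) in C.items():
  for n in("top","scene"):
    o=barfit(cv2.imread(f"pics/{n}0.png"),campose(n),c,np.radians(a),.09);print(k,n,o[:,1])
E
```

```text
C1 top [-0.4514 -1.7945 -1.1539 -1.3363 -1.3782 -1.5611 -2.0582 -1.7965]
C1 scene [2.9315 2.6003 2.637  2.7681 2.5806 2.6531 2.5789 2.4148]
C2 top [-1.8361 -0.9338  0.3459  0.0592  0.0069  0.1933 -0.4514 -2.3483]
C2 scene [2.3536 1.4469 1.3439 1.4186 0.9237 0.7376 1.2411 0.2952]
C3 top [-1.5663 -0.0167 -0.6032 -0.5181 -0.5124 -0.2168 -0.2902  0.6515]
C3 scene [0.4333 1.7062 2.2089 2.5893 1.7476 1.9898 2.2135 2.1334]
```

```bash
cat >> h.py <<'E'
import json,math,os
def phi_of(s):
    x=R.from_rotvec(s["tcp_rot"]).as_matrix()[:,0];return math.degrees(math.atan2(x[1],x[0]))
def plan(wps,step=.03,start=None):
    """wps: (x,y,z of grasp point, phi deg, claw %, hold rows[, step]); prints rows of each call"""
    s=sense();p=np.array(s["tool_pos"]);f=phi_of(s)
    if start is not None: p,f=np.array(start[:3])+[0,0,.171],start[3]
    rows=[];p0,f0=p.copy(),f;Rt=None
    def rot(f): c,s_=math.cos(math.radians(f)),math.sin(math.radians(f));return np.array([[c,s_,0],[s_,-c,0],[0,0,-1]])
    def flush():
        nonlocal rows,p0,f0
        if rows: print(json.dumps(rows));print()
        rows=[];p0,f0=p.copy(),f
    for w in wps:
        t=np.array(w[:3])+[0,0,.171];g=w[3];st=w[6] if len(w)>6 else step
        d=(g-f+180)%360-180
        n=max(math.ceil(np.linalg.norm(t-p)/st-1e-6),math.ceil(abs(d)/8.3),0)
        P,F=p.copy(),f;seq=[(P+(t-P)*i/n,F+d*i/n) for i in range(1,n+1)]+[(t,F+d)]*w[5]
        for q,h in seq:
            sh=rot(f0).T@(q-p0)/.2
            if len(rows)==8 or np.abs(sh).max()>1 or abs(h-f0)>170: flush();sh=rot(f0).T@(q-p0)/.2
            rows.append({"dr":[0,0,round(-(h-f0)/360,3)+0.],"travel":[round(v,3)+0. for v in sh],"claw":w[4]})
            p,f=q,h
    flush()
E
python3 - <<'E'
from h import *
c=[.4182-.0003,-.2836+.0008]
plan([(*c,.233,20.2,100,0,.045),(*c,.15,20.2,100,0),(*c,.091,20.2,100,2,.02)])
E
```

```text
[{"dr": [0, 0, 0.002], "travel": [0.16, -0.119, 0.0], "claw": 100}, {"dr": [0, 0, 0.004], "travel": [0.319, -0.237, 0.0], "claw": 100}, {"dr": [0, 0, 0.006], "travel": [0.479, -0.356, 0.0], "claw": 100}, {"dr": [0, 0, 0.007], "travel": [0.639, -0.474, 0.0], "claw": 100}, {"dr": [0, 0, 0.009], "travel": [0.799, -0.593, 0.0], "claw": 100}, {"dr": [0, 0, 0.011], "travel": [0.958, -0.711, 0.001], "claw": 100}]

[{"dr": [0, 0, 0.002], "travel": [0.151, -0.129, 0.0], "claw": 100}, {"dr": [0, 0, 0.004], "travel": [0.302, -0.259, 0.0], "claw": 100}, {"dr": [0, 0, 0.004], "travel": [0.302, -0.259, 0.139], "claw": 100}, {"dr": [0, 0, 0.004], "travel": [0.302, -0.259, 0.277], "claw": 100}, {"dr": [0, 0, 0.004], "travel": [0.302, -0.259, 0.415], "claw": 100}, {"dr": [0, 0, 0.004], "travel": [0.302, -0.259, 0.514], "claw": 100}, {"dr": [0, 0, 0.004], "travel": [0.302, -0.259, 0.612], "claw": 100}, {"dr": [0, 0, 0.004], "travel": [0.302, -0.259, 0.71], "claw": 100}]

[{"dr": [0, 0, 0.0], "travel": [0.0, 0.0, 0.0], "claw": 100}, {"dr": [0, 0, 0.0], "travel": [0.0, 0.0, 0.0], "claw": 100}]
```

>>> {"fn": "apply_moves", "kwargs": {"rows": [{"dr": [0, 0, 0.002], "travel": [0.16, -0.12, 0], "claw": 100}, {"dr": [0, 0, 0.004], "travel": [0.32, -0.237, 0], "claw": 100}, {"dr": [0, 0, 0.006], "travel": [0.48, -0.356, 0], "claw": 100}, {"dr": [0, 0, 0.008], "travel": [0.64, -0.474, 0], "claw": 100}, {"dr": [0, 0, 0.01], "travel": [0.8, -0.593, 0], "claw": 100}, {"dr": [0, 0, 0.011], "travel": [0.96, -0.71, 0], "claw": 100}]}}

```text
clock: 0.75
tool_pos: [0.3815, -0.3519, 0.4046]
tcp_rot: [-3.086, -0.585, 0.0]
wrist_force: [0.7, -0.1, -0.3]
width: 0.092
grasp_force: 0.0
```

>>> {"fn": "apply_moves", "kwargs": {"rows": [{"dr": [0, 0, 0.002], "travel": [0.15, -0.13, 0], "claw": 100}, {"dr": [0, 0, 0.004], "travel": [0.3, -0.26, 0], "claw": 100}, {"dr": [0, 0, 0.004], "travel": [0.3, -0.26, 0], "claw": 100}, {"dr": [0, 0, 0.004], "travel": [0.3, -0.26, 0], "claw": 100}]}}

```text
clock: 1.15
tool_pos: [0.4182, -0.2824, 0.4046]
tcp_rot: [3.093, 0.551, -0.0]
wrist_force: [0.3, -0.7, 0.4]
width: 0.0918
grasp_force: 0.0
```

```bash
python3 - <<'E'
from h import *
s=sense();print(s["clock"],s["tool_pos"],phi_of(s),s["q"],s["qvel"])
w=camera("wrist");cp=campose("wrist",s);cv2.imwrite("pics/w1.png",w)
for c,a in(([.4179,-.2828],20.2),([.5815,-.2279],50.5)):
  print(barfit(w,cp,c,np.radians(a),.09))
crop(w,0,0,560,420,1.4,"pics/w1b.png",40)
E
```

```text
1.15 [ 0.4182 -0.2824  0.4046] 20.22136149863582 [-0.5968  0.1651  1.8864 -0.0003  1.0902  0.6212] [-0.0345  0.0056 -0.0085 -0.0053 -0.0014 -0.0074]
[[-76.475   -2.0454]
 [-54.625   -1.7159]
 [-32.775    1.0543]
 [-10.925    0.9941]
 [ 10.925   -0.059 ]
 [ 32.775   -0.0014]
 [ 54.625    0.2158]
 [ 76.475    2.6131]]
[[-76.475   -2.9607]
 [-54.625   -1.7932]
 [-32.775   -1.5272]
 [-10.925   -1.6345]
 [ 10.925    0.4899]
 [ 32.775  -14.25  ]
 [ 54.625  -14.25  ]
 [ 76.475  -14.25  ]]
```

View pics/w1b.png

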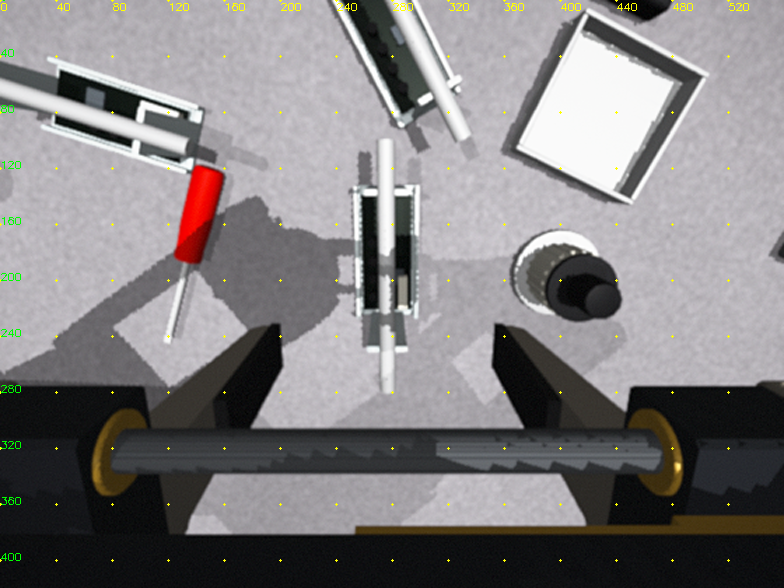

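>>> {"fn": "apply_moves", "kwargs": {"rows": [{"dr": [0, 0, 0], "travel": [0, 0, 0.2], "claw": 100}, {"dr": [0, 0, 0], "travel": [0, 0, 0.4], "claw": 100}, {"dr": [0, 0, 0], "travel": [0, 0, 0.55], "claw": 100}, {"dr": [0, 0, 0], "travel": [0, 0, 0.65], "claw": 100}, {"dr": [0, 0, 0], "travel": [0, 0, 0.71], "claw": 100}, {"dr": [0, 0, 0], "travel": [0, 0, 0.71], "claw": 50}, {"dr": [0, 0, 0], "travel": [0, 0, 0.71], "claw": 25}, {"dr": [0, 0, 0], "travel": [0, 0, 0.71], "claw": 0}]}}

```text
clock: 2.0
tool_pos: [0.4183, -0.2836, 0.2638]
tcp_rot: [3.092, 0.547, 0.002]
wrist_force: [0.9, -0.2, -0.3]
width: 0.0699
grasp_force: 0.0
```

>>> {"fn": "apply_moves", "kwargs": {"rows": [{"dr": [0, 0, 0], "travel": [0, 0, 0], "claw": 0}, {"dr": [0, 0, 0], "travel": [0, 0, 0], "claw": 0}, {"dr": [0, 0, 0], "travel": [0, 0, 0], "claw": 0}, {"dr": [0, 0, 0], "travel": [0, 0, 0], "claw": 0}]}}

```text
clock: 2.4
tool_pos: [0.4179, -0.283, 0.2629]
tcp_rot: [3.093, 0.548, 0.0]
wrist_force: [-0.1, 0.2, 0.7]
width: 0.038
grasp_force: 0.0
```

```bash
python3 - <<'E'
from h import *
s=sense();print(s["clock"],s["tool_pos"],phi_of(s),s["width"],s["grasp_force"])
# rack pose from top-cam picks
cen=np.array([.4662,.3367]);d=np.array([-.2956,-.9553])
for k in(-1,0,1): print(k,cen+.08*k*d)
x,y=s["tool_pos"][:2];h=cen-.08*d
plan([(x,y,.16,20.2,0,0,.02),(x,y,.33,20.2,0,0),(*h,.33,162.8,0,2)],step=.04,start=(x,y,s["tool_pos"][2]-.171,20.2))
E
```

```text
2.4 [ 0.4179 -0.283   0.2629] 20.09155905028398 0.03803154904809531 0.0
-1 [0.4898 0.4131]
0 [0.4662 0.3367]
1 [0.4426 0.2603]
[{"dr": [0, 0, 0.0], "travel": [0.0, 0.0, -0.085], "claw": 0}, {"dr": [0, 0, 0.0], "travel": [0.0, 0.0, -0.17], "claw": 0}, {"dr": [0, 0, 0.0], "travel": [0.0, 0.0, -0.255], "claw": 0}, {"dr": [0, 0, 0.0], "travel": [0.0, 0.0, -0.34], "claw": 0}, {"dr": [0, 0, 0.0], "travel": [0.0, 0.0, -0.51], "claw": 0}, {"dr": [0, 0, 0.0], "travel": [0.0, 0.0, -0.68], "claw": 0}, {"dr": [0, 0, 0.0], "travel": [0.0, 0.0, -0.85], "claw": 0}]

[{"dr": [0, 0, 0.0], "travel": [0.0, 0.0, -0.17], "claw": 0}, {"dr": [0, 0, 0.0], "travel": [0.0, 0.0, -0.34], "claw": 0}, {"dr": [0, 0, -0.022], "travel": [0.086, -0.175, -0.34], "claw": 0}, {"dr": [0, 0, -0.044], "travel": [0.171, -0.349, -0.34], "claw": 0}, {"dr": [0, 0, -0.066], "travel": [0.257, -0.524, -0.34], "claw": 0}, {"dr": [0, 0, -0.088], "travel": [0.342, -0.698, -0.34], "claw": 0}, {"dr": [0, 0, -0.11], "travel": [0.428, -0.873, -0.34], "claw": 0}]

[{"dr": [0, 0, -0.022], "travel": [0.177, -0.08, 0.0], "claw": 0}, {"dr": 
[... 216 characters left out ...]
avel": [0.886, -0.4, 0.0], "claw": 0}]

[{"dr": [0, 0, -0.022], "travel": [0.187, 0.051, 0.0], "claw": 0}, {"dr": [0, 0, -0.044], "travel": [0.375, 0.103, 0.0], "claw": 0}, {"dr": [0, 0, -0.066], "travel": [0.562, 0.154, 0.0], "claw": 0}, {"dr": [0, 0, -0.088], "travel": [0.75, 0.205, 0.0], "claw": 0}, {"dr": [0, 0, -0.11], "travel": [0.937, 0.257, 0.0], "claw": 0}]

[{"dr": [0, 0, -0.022], "travel": [0.112, 0.159, 0.0], "claw": 0}, {"dr": [0, 0, -0.044], "travel": [0.223, 0.318, 0.0], "claw": 0}, {"dr": [0, 0, -0.066], "travel": [0.335, 0.477, 0.0], "claw": 0}, {"dr": [0, 0, -0.066], "travel": [0.335, 0.477, 0.0], "claw": 0}, {"dr": [0, 0, -0.066], "travel": [0.335, 0.477, 0.0], "claw": 0}]
```

>>> {"fn": "apply_moves", "kwargs": {"rows": [{"dr": [0, 0, 0], "travel": [0, 0, 0], "claw": 0}, {"dr": [0, 0, 0], "travel": [0, 0, 0], "claw": 0}, {"dr": [0, 0, 0], "travel": [0, 0, 0], "claw": 0}, {"dr": [0, 0, 0], "travel": [0, 0, 0], "claw": 0}, {"dr": [0, 0, 0], "travel": [0, 0, 0], "claw": 0}, {"dr": [0, 0, 0], "travel": [0, 0, 0], "claw": 0}]}}

```text
clock: 3.0
tool_pos: [0.4178, -0.2829, 0.2627]
tcp_rot: [-3.093, -0.548, 0.0]
wrist_force: [-0.4, 0.7, -0.0]
width: 0.0109
grasp_force: 30.0
```

>>> {"fn": "apply_moves", "kwargs": {"rows": [{"dr": [0, 0, 0], "travel": [0, 0, -0.08], "claw": 0}, {"dr": [0, 0, 0], "travel": [0, 0, -0.17], "claw": 0}, {"dr": [0, 0, 0], "travel": [0, 0, -0.25], "claw": 0}, {"dr": [0, 0, 0], "travel": [0, 0, -0.34], "claw": 0}, {"dr": [0, 0, 0], "travel": [0, 0, -0.5], "claw": 0}, {"dr": [0, 0, 0], "travel": [0, 0, -0.67], "claw": 0}, {"dr": [0, 0, 0], "travel": [0, 0, -0.84], "claw": 0}, {"dr": [0, 0, 0], "travel": [0, 0, -1], "claw": 0}]}}

```text
clock: 3.8
tool_pos: [0.4175, -0.2829, 0.4637]
tcp_rot: [-3.093, -0.548, 0.001]
wrist_force: [0.3, -0.2, -4.4]
width: 0.0109
grasp_force: 30.0
```

>>> {"fn": "apply_moves", "kwargs": {"rows": [{"dr": [0, 0, -0.022], "travel": [0.086, -0.175, -0.1], "claw": 0}, {"dr": [0, 0, -0.044], "travel": [0.171, -0.349, -0.19], "claw": 0}, {"dr": [0, 0, -0.066], "travel": [0.257, -0.524, -0.19], "claw": 0}, {"dr": [0, 0, -0.088], "travel": [0.342, -0.698, -0.19], "claw": 0}, {"dr": [0, 0, -0.11], "travel": [0.428, -0.873, -0.19], "claw": 0}]}}

```text
clock: 4.3
tool_pos: [0.4379, -0.0882, 0.5004]
tcp_rot: [-2.721, -1.57, 0.0]
wrist_force: [1.3, -0.3, -3.7]
width: 0.011
grasp_force: 30.0
```

>>> {"fn": "apply_moves", "kwargs": {"rows": [{"dr": [0, 0, -0.022], "travel": [0.177, -0.08, 0], "claw": 0}, {"dr": [0, 0, -0.044], "travel": [0.354, -0.16, 0], "claw": 0}, {"dr": [0, 0, -0.066], "travel": [0.532, -0.24, 0], "claw": 0}, {"dr": [0, 0, -0.088], "travel": [0.709, -0.32, 0], "claw": 0}, {"dr": [0, 0, -0.11], "travel": [0.886, -0.4, 0], "claw": 0}]}}

```text
clock: 4.8
tool_pos: [0.4583, 0.1052, 0.5002]
tcp_rot: [-2.027, -2.4, 0.001]
wrist_force: [0.9, -0.1, -4.7]
width: 0.0106
grasp_force: 30.0
```

>>> {"fn": "apply_moves", "kwargs": {"rows": [{"dr": [0, 0, -0.022], "travel": [0.187, 0.051, 0], "claw": 0}, {"dr": [0, 0, -0.044], "travel": [0.375, 0.103, 0], "claw": 0}, {"dr": [0, 0, -0.066], "travel": [0.562, 0.154, 0], "claw": 0}, {"dr": [0, 0, -0.088], "travel": [0.75, 0.205, 0], "claw": 0}, {"dr": [0, 0, -0.11], "travel": [0.937, 0.257, 0], "claw": 0}]}}

```text
clock: 5.3
tool_pos: [0.4789, 0.2985, 0.5]
tcp_rot: [-1.094, -2.944, 0.002]
wrist_force: [1.0, -0.6, -3.5]
width: 0.0108
grasp_force: 30.0
```

>>> {"fn": "apply_moves", "kwargs": {"rows": [{"dr": [0, 0, -0.022], "travel": [0.112, 0.159, 0], "claw": 0}, {"dr": [0, 0, -0.044], "travel": [0.223, 0.318, 0], "claw": 0}, {"dr": [0, 0, -0.066], "travel": [0.335, 0.477, 0], "claw": 0}, {"dr": [0, 0, -0.066], "travel": [0.335, 0.477, 0], "claw": 0}, {"dr": [0, 0, -0.066], "travel": [0.335, 0.477, 0], "claw": 0}]}}

```text
clock: 5.8
tool_pos: [0.4912, 0.4134, 0.4993]
tcp_rot: [-0.473, -3.105, 0.003]
wrist_force: [0.1, -0.1, -3.7]
width: 0.0109
grasp_force: 30.0
```

```bash
python3 - <<'E'
from h import *
s=sense();print(s["clock"],s["tool_pos"],phi_of(s),s["q"],s["qvel"])
w=camera("wrist");cv2.imwrite("pics/w2.png",w);t=camera("top");cv2.imwrite("pics/top2.png",t)
crop(w,0,0,560,420,1.4,"pics/w2b.png",40)
E
```

```text
5.8 [0.4912 0.4134 0.4993] 162.66842118735298 [ 0.6975  0.31    1.4839 -0.0005  1.3501 -0.5707] [-0.0246 -0.0263  0.0206 -0.0015  0.0044  0.0063]
```

View pics/w2b.png

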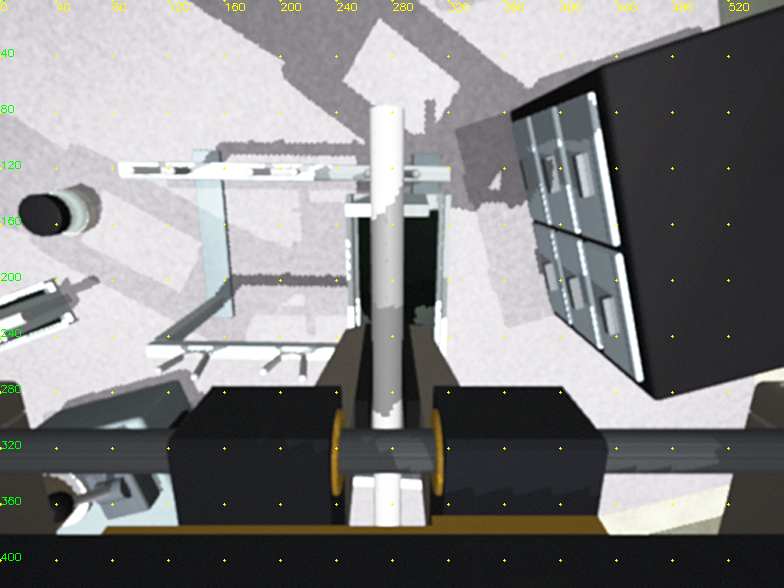

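```bash
python3 - <<'E'
from h import *
s=sense();cp=campose("wrist",s)
for uv in((119,170),(450,174),(148,350)): print(unproj(cp,np.array(uv)/1.4,.153))
t=campose("top")
tt=cv2.imread("pics/top2.png")
A=unproj(cp,np.array((119,170))/1.4,.153);B=unproj(cp,np.array((450,174))/1.4,.153);d=B-A
print(np.linalg.norm(d),np.degrees(np.arctan2(d[1],d[0])),(A+B)/2)
# bar in wrist at z
z=s["tool_pos"][2]-.171
print(unproj(cp,np.array((387,108))/1.4,z),unproj(cp,np.array((387,525))/1.4,z))
im=cv2.imread("pics/w2.png")
a=cv2.resize(im[85:285,75:215],None,fx=3,fy=3,interpolation=cv2.INTER_CUBIC)
b=cv2.resize(tt[185:305,65:215],None,fx=2.5,fy=2.5,interpolation=cv2.INTER_CUBIC)
o=np.zeros((600,800,3),np.uint8);o[:600,:420]=a;o[:300,422:797]=b;cv2.imwrite("pics/m2.png",o)
E
```

```text
[0.3608 0.2406 0.153 ]
[0.4384 0.4774 0.153 ]
[0.5006 0.1966 0.153 ]
0.24923535197378593 71.84855881059993 [0.3996 0.359  0.153 ]
[0.4023 0.4393 0.329 ] [0.566  0.3878 0.329 ]
```

View pics/m2.png

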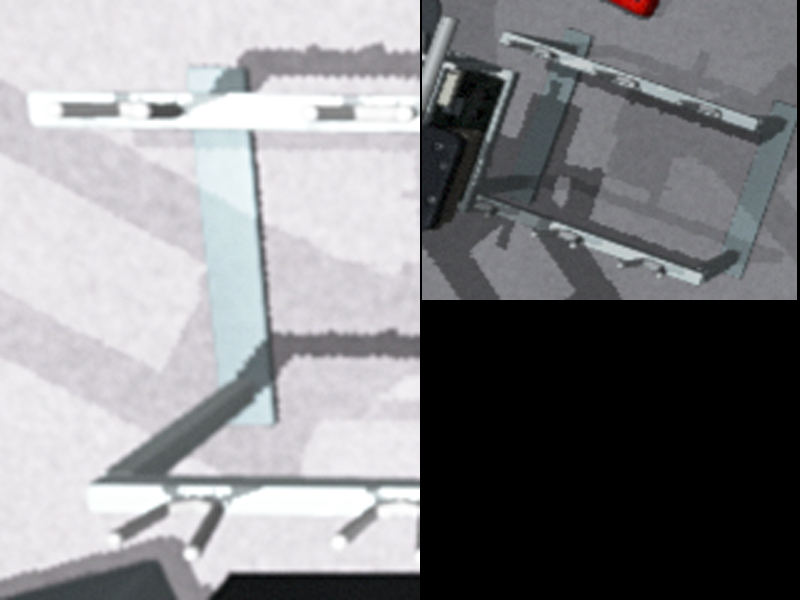

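```bash
python3 - <<'E'
from h import *
s=sense();cp=campose("wrist",s)
N=[(53,110),(135,110),(313,112),(403,112)];F=[(117,537),(192,552),(338,541)]
u=lambda p,z:unproj(cp,(75+p[0]/3,85+p[1]/3),z)[:2]
for zl,zr in((.185,.195),(.195,.185)):
  q=[u(N[0],zl),u(N[1],zr),u(N[2],zl),u(N[3],zr)];f=[u(F[0],zl),u(F[1],zr),u(F[2],zl)]
  m1,m2,g=(q[0]+q[1])/2,(q[2]+q[3])/2,(f[0]+f[1])/2
  print(zl,[np.linalg.norm(q[0]-q[1]),np.linalg.norm(q[2]-q[3]),np.linalg.norm(f[0]-f[1])],"N",m1,m2,np.linalg.norm(m2-m1),"F",g,np.linalg.norm(g-m1),"pair0 centre",(m1+g)/2,q,f)
E
```

```text
0.185 [np.float64(0.031070996522012687), np.float64(0.030718643075545515), np.float64(0.03139545483685998)] N [0.3737 0.2811] [0.399  0.3594] 0.08226193285221041 F [0.5155 0.2359] 0.14881385718386514 pair0 centre [0.4446 0.2585] [array([0.3691, 0.2663]), array([0.3784, 0.2959]), array([0.3944, 0.3447]), array([0.4036, 0.374 ])] [array([0.5105, 0.221 ]), array([0.5206, 0.2508]), array([0.5358, 0.2964])]
0.195 [np.float64(0.020100483370619274), np.float64(0.025409429320620378), np.float64(0.023137321946613765)] N [0.3739 0.2815] [0.3992 0.3599] 0.08230456088236604 F [0.5158 0.2363] 0.1489140137053177 pair0 centre [0.4448 0.2589] [array([0.3709, 0.272 ]), array([0.3769, 0.2911]), array([0.3954, 0.3477]), array([0.403, 0.372])] [array([0.5075, 0.2282]), array([0.524 , 0.2444]), array([0.5319, 0.3011])]
```

>>> {"fn": "apply_moves", "kwargs": {"rows": [{"dr": [0, 0, 0.001], "travel": [-0.006, -0.006, 0.1], "claw": 0}, {"dr": [0, 0, 0.001], "travel": [-0.006, -0.006, 0.2], "claw": 0}, {"dr": [0, 0, 0.001], "travel": [-0.006, -0.006, 0.3], "claw": 0}, {"dr": [0, 0, 0.001], "travel": [-0.006, -0.006, 0.4], "claw": 0}, {"dr": [0, 0, 0.001], "travel": [-0.006, -0.006, 0.47], "claw": 0}, {"dr": [0, 0, 0.001], "travel": [-0.006, -0.006, 0.54], "claw": 0}, {"dr": [0, 0, 0.001], "travel": [-0.006, -0.006, 0.58], "claw": 0}, {"dr": [0, 0, 0.001], "travel": [-0.006, -0.006, 0.62], "claw": 0}]}}

```text
clock: 6.7
tool_pos: [0.4924, 0.4113, 0.3765]
tcp_rot: [0.484, 3.104, 0.0]
wrist_force: [0.4, -0.4, -2.7]
width: 0.0109
grasp_force: 30.0
```

>>> {"fn": "apply_moves", "kwargs": {"rows": [{"dr": [0, 0, 0], "travel": [0, 0, 0.04], "claw": 0}, {"dr": [0, 0, 0], "travel": [0, 0, 0.08], "claw": 0}, {"dr": [0, 0, 0], "travel": [0, 0, 0.12], "claw": 0}, {"dr": [0, 0, 0], "travel": [0, 0, 0.15], "claw": 0}, {"dr": [0, 0, 0], "travel": [0, 0, 0.17], "claw": 0}, {"dr": [0, 0, 0], "travel": [0, 0, 0.17], "claw": 0}]}}

```text
clock: 7.3
tool_pos: [0.4922, 0.4115, 0.3422]
tcp_rot: [-0.484, -3.104, 0.0]
wrist_force: [-1.0, 0.4, -4.0]
width: 0.0113
grasp_force: 30.0
```

```bash
python3 - <<'E'
from h import *
s=sense();print(s["clock"],s["tool_pos"],phi_of(s),s["wrist_force"],s["ft_torque"])
w=camera("wrist");cv2.imwrite("pics/w3.png",w)
E
```

```text
7.3 [0.4922 0.4115 0.3422] 162.28106992733976 [-0.9601  0.3895 -4.0473] [ 0.1104 -0.1348 -0.0691]
```

View pics/w3.png

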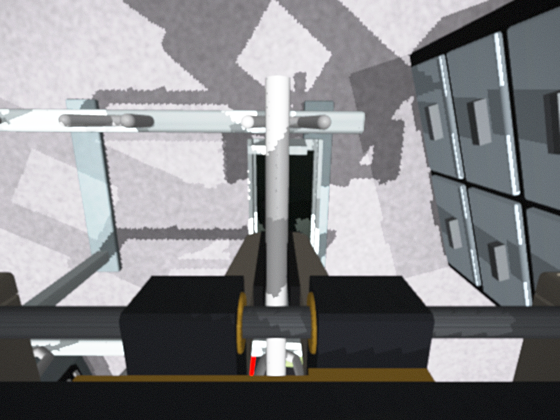

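>>> {"fn": "apply_moves", "kwargs": {"rows": [{"dr": [0, 0, 0], "travel": [0, 0, 0.01], "claw": 0}, {"dr": [0, 0, 0], "travel": [0, 0, 0.02], "claw": 0}, {"dr": [0, 0, 0], "travel": [0, 0, 0.02], "claw": 0}]}}

```text
clock: 7.65
tool_pos: [0.4925, 0.4117, 0.3391]
tcp_rot: [0.484, 3.103, 0.002]
wrist_force: [0.5, 2.2, -2.7]
width: 0.0108
grasp_force: 30.0
```

>>> {"fn": "apply_moves", "kwargs": {"rows": [{"dr": [0, 0, 0], "travel": [0, 0, 0], "claw": 20}, {"dr": [0, 0, 0], "travel": [0, 0, 0], "claw": 35}, {"dr": [0, 0, 0], "travel": [0, 0, 0], "claw": 35}, {"dr": [0, 0, 0], "travel": [0, 0, 0], "claw": 35}, {"dr": [0, 0, 0], "travel": [0, 0, -0.1], "claw": 35}, {"dr": [0, 0, 0], "travel": [0, 0, -0.25], "claw": 35}, {"dr": [0, 0, 0], "travel": [0, 0, -0.45], "claw": 35}, {"dr": [0, 0, 0], "travel": [0, 0, -0.65], "claw": 35}]}}

```text
clock: 8.45
tool_pos: [0.492, 0.4112, 0.4698]
tcp_rot: [-0.484, -3.103, 0.001]
wrist_force: [0.2, 0.9, -0.1]
width: 0.0322
grasp_force: 0.0
```

```bash
python3 - <<'E'
from h import *
s=sense();print(s["clock"],s["tool_pos"],phi_of(s))
w=camera("wrist");cv2.imwrite("pics/w4.png",w);cv2.imwrite("pics/s4.png",camera("scene"))
cp=campose("wrist",s);o=barfit(w,cp,[.492,.4119],np.radians(162.4),.165);print(o[:,1])
o=barfit(cv2.imread("pics/s4.png"),campose("scene"),[.492,.4119],np.radians(162.4),.165);print(o[:,1])
plan([(.4493,-.0372,.27,93,60,0)],step=.045)
E
```

```text
8.45 [0.492  0.4112 0.4698] 162.28092374171834
[-0.7279 -0.6687 -1.0424 -0.6784 -1.8551 -2.1956 -2.591  -3.1264]
[-1.7382 -2.5802 -2.2233 -2.3761 -3.5527 -4.525  -5.1425 -4.5213]
[{"dr": [0, 0, 0.017], "travel": [-0.043, -0.201, 0.015], "claw": 60}, {"dr": [0, 0, 0.035], "travel": [-0.086, -0.401, 0.031], "claw": 60}, {"dr": [0, 0, 0.052], "travel": [-0.13, -0.602, 0.046], "claw": 60}, {"dr": [0, 0, 0.07], "travel": [-0.173, -0.802, 0.062], "claw": 60}]

[{"dr": [0, 0, 0.017], "travel": [-0.124, -0.163, 0.015], "claw": 60}, {"dr": [0, 0, 0.035], "travel": [-0.249, -0.326, 0.031], "claw": 60}, {"dr": [0, 0, 0.052], "travel": [-0.373, -0.489, 0.046], "claw": 60}, {"dr": [0, 0, 0.07], "travel": [-0.498, -0.652, 0.062], "claw": 60}, {"dr": [0, 0, 0.087], "travel": [-0.622, -0.816, 0.077], "claw": 60}, {"dr": [0, 0, 0.105], "travel": [-0.747, -0.979, 0.093], "claw": 60}]

[{"dr": [0, 0, 0.017], "travel": [-0.198, -0.053, 0.015], "claw": 60}]
```

>>> {"fn": "apply_moves", "kwargs": {"rows": [{"dr": [0, 0, 0.017], "travel": [-0.043, -0.2, 0.015], "claw": 60}, {"dr": [0, 0, 0.035], "travel": [-0.086, -0.4, 0.03], "claw": 60}, {"dr": [0, 0, 0.052], "travel": [-0.13, -0.6, 0.045], "claw": 60}, {"dr": [0, 0, 0.07], "travel": [-0.173, -0.8, 0.06], "claw": 60}]}}

```text
clock: 8.95
tool_pos: [0.4759, 0.2469, 0.4559]
tcp_rot: [-1.155, -2.921, 0.001]
wrist_force: [0.5, -0.7, 0.1]
width: 0.0552
grasp_force: 0.0
```

>>> {"fn": "apply_moves", "kwargs": {"rows": [{"dr": [0, 0, 0.017], "travel": [-0.124, -0.163, 0.015], "claw": 60}, {"dr": [0, 0, 0.035], "travel": [-0.249, -0.326, 0.03], "claw": 60}, {"dr": [0, 0, 0.052], "travel": [-0.373, -0.49, 0.045], "claw": 60}, {"dr": [0, 0, 0.07], "travel": [-0.5, -0.652, 0.06], "claw": 60}, {"dr": [0, 0, 0.087], "travel": [-0.622, -0.816, 0.08], "claw": 60}, {"dr": [0, 0, 0.105], "travel": [-0.747, -0.98, 0.1], "claw": 60}]}}

```text
clock: 9.55
tool_pos: [0.4517, 0.0017, 0.4361]
tcp_rot: [-2.039, -2.39, 0.0]
wrist_force: [0.5, 0.7, -0.2]
width: 0.0551
grasp_force: 0.0
```

>>> {"fn": "apply_moves", "kwargs": {"rows": [{"dr": [0, 0, 0.017], "travel": [-0.198, -0.053, 0.1], "claw": 60}, {"dr": [0, 0, 0.017], "travel": [-0.198, -0.053, 0.2], "claw": 60}, {"dr": [0, 0, 0.017], "travel": [-0.198, -0.053, 0.25], "claw": 60}, {"dr": [0, 0, 0.017], "travel": [-0.198, -0.053, 0.25], "claw": 60}]}}

```text
clock: 9.95
tool_pos: [0.4478, -0.0374, 0.3853]
tcp_rot: [-2.157, -2.28, 0.003]
wrist_force: [-0.2, -0.4, -0.6]
width: 0.0552
grasp_force: 0.0
```

```bash
cat > look.py <<'E'
from h import *
import sys
x,y,a,z=map(float,sys.argv[1:5])
s=sense();w=camera("wrist");cp=campose("wrist",s);cv2.imwrite("pics/wl%d.png"%(s["clock"]*100),w)
print(s["clock"],s["tool_pos"],phi_of(s));o=barfit(w,cp,[x,y],np.radians(a),z);print(o[:,1])
# nearest blobs: bar mid along via brightness ends
r=cv2.cvtColor(rect(w,cp,[x,y],np.radians(a),.24,.006,z),cv2.COLOR_BGR2GRAY).mean(0)[::10];print(r.astype(int))
plan([(x,y,z+.001,a,60,1)])
E
python3 look.py .4493 -.0372 93 .09
```

```text
9.95 [ 0.4478 -0.0374  0.3853] 93.18082456516971
[-2.8994 -2.451  -1.9307 -1.5567 -2.2637 -2.6901 -2.7269 -3.6109]
[ 48  49 186 190 186 228 233 233 233 233 233 233 232 234 234 235 233 246
 246 245 245 245 245 245 244 245 164 167 167 204 182 166 166 167 166 166
 166 165 165 165 203 225 224 197 202 214 209 213]
[{"dr": [0, 0, 0.0], "travel": [0.0, 0.001, 0.124], "claw": 60}, {"dr": [0, 0, 0.0], "travel": [0.0, 0.002, 0.249], "claw": 60}, {"dr": [0, 0, 0.0], "travel": [0.0, 0.003, 0.373], "claw": 60}, {"dr": [0, 0, 0.0], "travel": [-0.001, 0.004, 0.497], "claw": 60}, {"dr": [0, 0, 0.001], "travel": [-0.001, 0.005, 0.621], "claw": 60}, {"dr": [0, 0, 0.001], "travel": [-0.001, 0.005, 0.621], "claw": 60}]
```

>>> {"fn": "apply_moves", "kwargs": {"rows": [{"dr": [0, 0, 0.001], "travel": [0, 0.013, 0.15], "claw": 60}, {"dr": [0, 0, 0.001], "travel": [0, 0.013, 0.3], "claw": 60}, {"dr": [0, 0, 0.001], "travel": [0, 0.013, 0.45], "claw": 60}, {"dr": [0, 0, 0.001], "travel": [0, 0.013, 0.55], "claw": 60}, {"dr": [0, 0, 0.001], "travel": [0, 0.013, 0.617], "claw": 60}, {"dr": [0, 0, 0.001], "travel": [0, 0.013, 0.617], "claw": 60}]}}

```text
clock: 10.6
tool_pos: [0.451, -0.0366, 0.2625]
tcp_rot: [-2.163, -2.276, 0.002]
wrist_force: [0.4, -0.3, 0.8]
width: 0.0552
grasp_force: 0.0
```

>>> {"fn": "apply_moves", "kwargs": {"rows": [{"dr": [0, 0, 0], "travel": [0, 0, 0], "claw": 30}, {"dr": [0, 0, 0], "travel": [0, 0, 0], "claw": 0}, {"dr": [0, 0, 0], "travel": [0, 0, 0], "claw": 0}, {"dr": [0, 0, 0], "travel": [0, 0, 0], "claw": 0}, {"dr": [0, 0, 0], "travel": [0, 0, 0], "claw": 0}, {"dr": [0, 0, 0], "travel": [0, 0, 0], "claw": 0}, {"dr": [0, 0, 0], "travel": [0, 0, 0], "claw": 0}, {"dr": [0, 0, 0], "travel": [0, 0, 0], "claw": 0}]}}

```text
clock: 11.4
tool_pos: [0.4511, -0.0375, 0.2635]
tcp_rot: [2.166, 2.275, 0.0]
wrist_force: [-1.9, 0.7, 5.8]
width: 0.0112
grasp_force: 30.0
```

>>> {"fn": "apply_moves", "kwargs": {"rows": [{"dr": [0, 0, 0], "travel": [0, 0, -0.08], "claw": 0}, {"dr": [0, 0, 0], "travel": [0, 0, -0.17], "claw": 0}, {"dr": [0, 0, 0], "travel": [0, 0, -0.25], "claw": 0}, {"dr": [0, 0, 0], "travel": [0, 0, -0.34], "claw": 0}, {"dr": [0, 0, 0], "travel": [0, 0, -0.5], "claw": 0}, {"dr": [0, 0, 0], "travel": [0, 0, -0.67], "claw": 0}, {"dr": [0, 0, 0], "travel": [0, 0, -0.84], "claw": 0}, {"dr": [0, 0, 0], "travel": [0, 0, -1], "claw": 0}]}}

```text
clock: 12.2
tool_pos: [0.4506, -0.0375, 0.4643]
tcp_rot: [-2.166, -2.275, 0.001]
wrist_force: [0.5, 0.0, -2.8]
width: 0.0106
grasp_force: 30.0
```

```bash
python3 - <<'E'
from h import *
s=sense();print(s["clock"],s["tool_pos"],phi_of(s),s["width"],s["wrist_force"])
plan([(.468,.3375,.32,161.8,0,2)],step=.04)
E
```

```text
12.2 [ 0.4506 -0.0375  0.4643] 92.8043323905242 0.0106210625871443 [ 0.5455  0.0489 -2.8368]
[{"dr": [0, 0, -0.019], "travel": [0.187, 0.018, -0.013], "claw": 0}, {"dr": [0, 0, -0.038], "travel": [0.374, 0.036, -0.027], "claw": 0}, {"dr": [0, 0, -0.057], "travel": [0.56, 0.054, -0.04], "claw": 0}, {"dr": [0, 0, -0.077], "travel": [0.747, 0.072, -0.053], "claw": 0}, {"dr": [0, 0, -0.096], "travel": [0.934, 0.089, -0.067], "claw": 0}]

[{"dr": [0, 0, -0.019], "travel": [0.144, 0.121, -0.013], "claw": 0}, {"dr": [0, 0, -0.038], "travel": [0.288, 0.241, -0.027], "claw": 0}, {"dr": [0, 0, -0.057], "travel": [0.432, 0.362, -0.04], "claw": 0}, {"dr": [0, 0, -0.077], "travel": [0.575, 0.482, -0.053], "claw": 0}, {"dr": [0, 0, -0.096], "travel": [0.719, 0.603, -0.067], "claw": 0}, {"dr": [0, 0, -0.096], "travel": [0.719, 0.603, -0.067], "claw": 0}, {"dr": [0, 0, -0.096], "travel": [0.719, 0.603, -0.067], "claw": 0}]
```

>>> {"fn": "apply_moves", "kwargs": {"rows": [{"dr": [0, 0, -0.019], "travel": [0.187, 0.018, -0.08], "claw": 0}, {"dr": [0, 0, -0.038], "travel": [0.374, 0.036, -0.14], "claw": 0}, {"dr": [0, 0, -0.057], "travel": [0.56, 0.054, -0.14], "claw": 0}, {"dr": [0, 0, -0.077], "travel": [0.747, 0.072, -0.14], "claw": 0}, {"dr": [0, 0, -0.096], "travel": [0.934, 0.09, -0.14], "claw": 0}]}}

```text
clock: 12.7
tool_pos: [0.4593, 0.1514, 0.4908]
tcp_rot: [-1.386, -2.819, 0.001]
wrist_force: [0.7, 0.4, -2.9]
width: 0.0109
grasp_force: 30.0
```

>>> {"fn": "apply_moves", "kwargs": {"rows": [{"dr": [0, 0, -0.019], "travel": [0.144, 0.121, 0], "claw": 0}, {"dr": [0, 0, -0.038], "travel": [0.288, 0.241, 0], "claw": 0}, {"dr": [0, 0, -0.057], "travel": [0.432, 0.362, 0], "claw": 0}, {"dr": [0, 0, -0.077], "travel": [0.575, 0.482, 0], "claw": 0}, {"dr": [0, 0, -0.096], "travel": [0.72, 0.603, 0], "claw": 0}, {"dr": [0, 0, -0.096], "travel": [0.72, 0.603, 0], "claw": 0}, {"dr": [0, 0, -0.096], "travel": [0.72, 0.603, 0], "claw": 0}]}}

```text
clock: 13.4
tool_pos: [0.4679, 0.3381, 0.4901]
tcp_rot: [-0.493, -3.101, 0.003]
wrist_force: [-0.5, 0.2, -3.7]
width: 0.0108
grasp_force: 30.0
```

```bash
python3 - <<'E'
from h import *
s=sense();print(s["clock"],s["tool_pos"],phi_of(s))
w=camera("wrist");cv2.imwrite("pics/w5.png",w);cp=campose("wrist",s)
z=s["tool_pos"][2]-.171
r=cv2.cvtColor(rect(w,cp,[.468,.3375],np.radians(161.8),.24,.006,z),cv2.COLOR_BGR2GRAY).mean(0)[::4];print(r.astype(int)[-40:])
plan([(.468,.3375,.2,161.8,0,0,.025),(.468,.3375,.167,161.8,0,2,.008)])
E
```

```text
13.4 [0.4679 0.3381 0.4901] 161.95109179219165
[187 186 187 187 188 187 188 188 188 188 188 209 216 220 252 252 251 251
 251 251 251 251 251 251 251 251 250 219 219 221 223 216 220 218 216 214
 220 219 217 217]
[{"dr": [0, 0, 0.0], "travel": [0.0, 0.0, 0.119], "claw": 0}, {"dr": [0, 0, 0.0], "travel": [0.0, 0.0, 0.239], "claw": 0}, {"dr": [0, 0, 0.0], "travel": [0.0, 0.001, 0.358], "claw": 0}, {"dr": [0, 0, 0.0], "travel": [0.0, 0.001, 0.478], "claw": 0}, {"dr": [0, 0, 0.0], "travel": [0.0, 0.001, 0.597], "claw": 0}, {"dr": [0, 0, 0.0], "travel": [0.0, 0.001, 0.63], "claw": 0}, {"dr": [0, 0, 0.0], "travel": [0.0, 0.001, 0.663], "claw": 0}, {"dr": [0, 0, 0.0], "travel": [0.0, 0.001, 0.696], "claw": 0}]

[{"dr": [0, 0, 0.0], "travel": [0.0, 0.0, 0.033], "claw": 0}, {"dr": [0, 0, 0.0], "travel": [0.0, 0.0, 0.066], "claw": 0}, {"dr": [0, 0, 0.0], "travel": [0.0, 0.0, 0.066], "claw": 0}, {"dr": [0, 0, 0.0], "travel": [0.0, 0.0, 0.066], "claw": 0}]
```

>>> {"fn": "apply_moves", "kwargs": {"rows": [{"dr": [0, 0, 0], "travel": [0, 0, 0.12], "claw": 0}, {"dr": [0, 0, 0], "travel": [0, 0, 0.24], "claw": 0}, {"dr": [0, 0, 0], "travel": [0, 0, 0.36], "claw": 0}, {"dr": [0, 0, 0], "travel": [0, 0, 0.48], "claw": 0}, {"dr": [0, 0, 0], "travel": [0, 0, 0.58], "claw": 0}, {"dr": [0, 0, 0], "travel": [0, 0, 0.63], "claw": 0}, {"dr": [0, 0, 0], "travel": [0, 0, 0.67], "claw": 0}, {"dr": [0, 0, 0], "travel": [0, 0, 0.71], "claw": 0}]}}

```text
clock: 14.25
tool_pos: [0.4686, 0.3373, 0.3495]
tcp_rot: [0.495, 3.102, 0.001]
wrist_force: [0.3, -0.9, -1.9]
width: 0.0107
grasp_force: 30.0
```

>>> {"fn": "apply_moves", "kwargs": {"rows": [{"dr": [0, 0, 0], "travel": [0, 0, 0.025], "claw": 0}, {"dr": [0, 0, 0], "travel": [0, 0, 0.05], "claw": 0}, {"dr": [0, 0, 0], "travel": [0, 0, 0.05], "claw": 0}]}}

```text
clock: 14.55
tool_pos: [0.4683, 0.3377, 0.3391]
tcp_rot: [-0.494, -3.102, -0.0]
wrist_force: [0.1, -0.0, -1.7]
width: 0.011
grasp_force: 30.0
```

>>> {"fn": "apply_moves", "kwargs": {"rows": [{"dr": [0, 0, 0], "travel": [0, 0, 0], "claw": 20}, {"dr": [0, 0, 0], "travel": [0, 0, 0], "claw": 35}, {"dr": [0, 0, 0], "travel": [0, 0, 0], "claw": 35}, {"dr": [0, 0, 0], "travel": [0, 0, 0], "claw": 35}, {"dr": [0, 0, 0], "travel": [0, 0, -0.1], "claw": 35}, {"dr": [0, 0, 0], "travel": [0, 0, -0.25], "claw": 35}, {"dr": [0, 0, 0], "travel": [0, 0, -0.45], "claw": 35}, {"dr": [0, 0, 0], "travel": [0, 0, -0.65], "claw": 35}]}}

```text
clock: 15.35
tool_pos: [0.4681, 0.3375, 0.4706]
tcp_rot: [-0.493, -3.102, 0.001]
wrist_force: [0.9, -0.2, 0.2]
width: 0.0323
grasp_force: 0.0
```

```bash
python3 look.py .468 .3375 161.8 .165 | head -6; python3 - <<'E'
from h import *
plan([(.5815,-.2279,.27,50.5,60,1)],step=.045)
E
```

```text
15.35 [0.4681 0.3375 0.4706] 161.9256660881444
[ 0.5789  0.5552  0.3147  0.9429 -0.1761 -0.1026 -0.4387 -1.2569]
[166 217 225 222 225 249 252 252 252 252 252 252 252 248 245 245 246 246
 246 247 247 247 247 247 184 154 185 185 186 187 186 186 187 187 188 188
 188 187 188 188 188 244 252 126 131 132 187 220]
[{"dr": [0, 0, 0.0], "travel": [0.001, -0.001, 0.141], "claw": 60}, {"dr": [0, 0, 0.0], "travel": [0.002, -0.002, 0.282], "claw": 60}, {"dr": [0, 0, 0.0], "travel": [0.003, -0.003, 0.423], "claw": 60}, {"dr": [0, 0, 0.0], "travel": [0.004, -0.004, 0.564], "claw": 60}, {"dr": [0, 0, 0.0], "travel": [0.004, -0.006, 0.705], "claw": 60}, {"dr": [0, 0, 0.0], "travel": [0.004, -0.006, 0.705], "claw": 60}]
[{"dr": [0, 0, 0.022], "travel": [-0.101, -0.18, 0.013], "claw": 60}, {"dr": [0, 0, 0.044], "travel": [-0.202, -0.36, 0.026], "claw": 60}, {"dr": [0, 0, 0.066], "travel": [-0.303, -0.539, 0.04], "claw": 60}, {"dr": [0, 0, 0.088], "travel": [-0.403, -0.719, 0.053], "claw": 60}, {"dr": [0, 0, 0.111], "travel": [-0.504, -0.899, 0.066], "claw": 60}]

[{"dr": [0, 0, 0.022], "travel": [-0.193, -0.074, 0.013], "claw": 60}, {"dr": [0, 0, 0.044], "travel": [-0.385, -0.147, 0.026], "claw": 60}, {"dr": [0, 0, 0.066], "travel": [-0.578, -0.221, 0.04], "claw": 60}, {"dr": [0, 0, 0.088], "travel": [-0.77, -0.294, 0.053], "claw": 60}, {"dr": [0, 0, 0.111], "travel": [-0.963, -0.368, 0.066], "claw": 60}]

[{"dr": [0, 0, 0.022], "travel": [-0.195, 0.067, 0.013], "claw": 60}, {"dr": [0, 0, 0.044], "travel": [-0.39, 0.133, 0.026], "claw": 60}, {"dr": [0, 0, 0.066], "travel": [-0.585, 0.2, 0.04], "claw": 60}, {"dr": [0, 0, 0.088], "travel": [-0.78, 0.267, 0.053], "claw": 60}, {"dr": [0, 0, 0.088], "travel": [-0.78, 0.267, 0.053], "claw": 60}]
```

>>> {"fn": "apply_moves", "kwargs": {"rows": [{"dr": [0, 0, 0.022], "travel": [-0.1, -0.18, 0.013], "claw": 60}, {"dr": [0, 0, 0.044], "travel": [-0.2, -0.36, 0.026], "claw": 60}, {"dr": [0, 0, 0.066], "travel": [-0.303, -0.54, 0.04], "claw": 60}, {"dr": [0, 0, 0.088], "travel": [-0.403, -0.72, 0.053], "claw": 60}, {"dr": [0, 0, 0.111], "travel": [-0.504, -0.9, 0.066], "claw": 60}]}}

```text
clock: 15.9
tool_pos: [0.5082, 0.1337, 0.4561]
tcp_rot: [1.531, 2.743, 0.001]
wrist_force: [-0.0, -0.8, 0.0]
width: 0.0553
grasp_force: 0.0
```

>>> {"fn": "apply_moves", "kwargs": {"rows": [{"dr": [0, 0, 0.022], "travel": [-0.193, -0.074, 0.013], "claw": 60}, {"dr": [0, 0, 0.044], "travel": [-0.385, -0.147, 0.026], "claw": 60}, {"dr": [0, 0, 0.066], "travel": [-0.578, -0.22, 0.04], "claw": 60}, {"dr": [0, 0, 0.088], "travel": [-0.77, -0.294, 0.053], "claw": 60}, {"dr": [0, 0, 0.111], "travel": [-0.963, -0.368, 0.066], "claw": 60}]}}

```text
clock: 16.4
tool_pos: [0.5478, -0.0688, 0.4429]
tcp_rot: [2.376, 2.054, 0.001]
wrist_force: [1.4, 0.6, -0.5]
width: 0.0551
grasp_force: 0.0
```

>>> {"fn": "apply_moves", "kwargs": {"rows": [{"dr": [0, 0, 0.022], "travel": [-0.195, 0.067, 0.013], "claw": 60}, {"dr": [0, 0, 0.044], "travel": [-0.39, 0.133, 0.026], "claw": 60}, {"dr": [0, 0, 0.066], "travel": [-0.585, 0.2, 0.1], "claw": 60}, {"dr": [0, 0, 0.088], "travel": [-0.78, 0.267, 0.2], "claw": 60}, {"dr": [0, 0, 0.088], "travel": [-0.78, 0.267, 0.25], "claw": 60}, {"dr": [0, 0, 0.088], "travel": [-0.78, 0.267, 0.25], "claw": 60}]}}

```text
clock: 17.0
tool_pos: [0.5783, -0.2294, 0.3908]
tcp_rot: [-2.841, -1.334, 0.004]
wrist_force: [-0.0, 0.2, -1.2]
width: 0.055
grasp_force: 0.0
```

```bash
python3 look.py .5815 -.2279 50.5 .09
```

```text
17.0 [ 0.5783 -0.2294  0.3908] 50.30993880346742
[-2.5544 -2.1302 -1.2322  0.8064 -1.3964 -1.9339 -2.1448  0.624 ]
[155 222 224 222 221 213 239 239 239 238 239 239 239 236 240 240 240 240
 236 241 165 180 179 178 180 179 179 180 181 180 179 180 187 248 247 247
 245 246 245 244 244 243 243 217 217 217 220 215]
[{"dr": [0, 0, 0.0], "travel": [0.002, 0.002, 0.13], "claw": 60}, {"dr": [0, 0, 0.0], "travel": [0.005, 0.004, 0.26], "claw": 60}, {"dr": [0, 0, 0.0], "travel": [0.007, 0.005, 0.39], "claw": 60}, {"dr": [0, 0, 0.0], "travel": [0.01, 0.007, 0.52], "claw": 60}, {"dr": [0, 0, 0.0], "travel": [0.012, 0.009, 0.651], "claw": 60}, {"dr": [0, 0, 0.0], "travel": [0.012, 0.009, 0.651], "claw": 60}]
```

>>> {"fn": "apply_moves", "kwargs": {"rows": [{"dr": [0, 0, 0], "travel": [0.012, 0.014, 0.15], "claw": 60}, {"dr": [0, 0, 0], "travel": [0.012, 0.014, 0.3], "claw": 60}, {"dr": [0, 0, 0], "travel": [0.012, 0.014, 0.45], "claw": 60}, {"dr": [0, 0, 0], "travel": [0.012, 0.014, 0.57], "claw": 60}, {"dr": [0, 0, 0], "travel": [0.012, 0.014, 0.642], "claw": 60}, {"dr": [0, 0, 0], "travel": [0.012, 0.014, 0.642], "claw": 60}]}}

```text
clock: 17.65
tool_pos: [0.5824, -0.2277, 0.2635]
tcp_rot: [-2.841, -1.338, 0.002]
wrist_force: [0.3, 0.0, 0.6]
width: 0.055
grasp_force: 0.0
```

>>> {"fn": "apply_moves", "kwargs": {"rows": [{"dr": [0, 0, 0], "travel": [0, 0, 0], "claw": 30}, {"dr": [0, 0, 0], "travel": [0, 0, 0], "claw": 0}, {"dr": [0, 0, 0], "travel": [0, 0, 0], "claw": 0}, {"dr": [0, 0, 0], "travel": [0, 0, 0], "claw": 0}, {"dr": [0, 0, 0], "travel": [0, 0, 0], "claw": 0}, {"dr": [0, 0, 0], "travel": [0, 0, 0], "claw": 0}, {"dr": [0, 0, 0], "travel": [0, 0, 0], "claw": 0}, {"dr": [0, 0, 0], "travel": [0, 0, 0], "claw": 0}]}}

```text
clock: 18.45
tool_pos: [0.5826, -0.229, 0.2647]
tcp_rot: [-2.843, -1.335, 0.0]
wrist_force: [-1.8, 0.6, 4.1]
width: 0.0107
grasp_force: 30.0
```

>>> {"fn": "apply_moves", "kwargs": {"rows": [{"dr": [0, 0, 0], "travel": [0, 0, -0.08], "claw": 0}, {"dr": [0, 0, 0], "travel": [0, 0, -0.17], "claw": 0}, {"dr": [0, 0, 0], "travel": [0, 0, -0.25], "claw": 0}, {"dr": [0, 0, 0], "travel": [0, 0, -0.34], "claw": 0}, {"dr": [0, 0, 0], "travel": [0, 0, -0.5], "claw": 0}, {"dr": [0, 0, 0], "travel": [0, 0, -0.67], "claw": 0}, {"dr": [0, 0, 0], "travel": [0, 0, -0.84], "claw": 0}, {"dr": [0, 0, 0], "travel": [0, 0, -1], "claw": 0}]}}

```text
clock: 19.25
tool_pos: [0.5823, -0.2289, 0.467]
tcp_rot: [2.843, 1.335, 0.001]
wrist_force: [0.6, -0.5, -3.4]
width: 0.0113
grasp_force: 30.0
```

```bash
python3 - <<'E'
from h import *
s=sense();print(s["clock"],s["tool_pos"],phi_of(s),s["width"],s["wrist_force"])
x,y=s["tool_pos"][:2]
plan([(x,y,.33,50.5,0,0),(.4428,.261,.33,161.8,0,2)],step=.04)
E
```

```text
19.25 [ 0.5823 -0.2289  0.467 ] 50.32584989522474 0.011286661051382083 [ 0.6248 -0.5364 -3.4406]
[{"dr": [0, 0, 0.0], "travel": [0.0, 0.0, -0.17], "claw": 0}, {"dr": [0, 0, -0.023], "travel": [0.103, -0.15, -0.17], "claw": 0}, {"dr": [0, 0, -0.045], "travel": [0.206, -0.3, -0.17], "claw": 0}, {"dr": [0, 0, -0.067], "travel": [0.309, -0.45, -0.17], "claw": 0}, {"dr": [0, 0, -0.089], "travel": [0.411, -0.6, -0.17], "claw": 0}, {"dr": [0, 0, -0.111], "travel": [0.514, -0.75, -0.17], "claw": 0}, {"dr": [0, 0, -0.133], "travel": [0.617, -0.9, -0.17], "claw": 0}]

[{"dr": [0, 0, -0.022], "travel": [0.18, -0.024, 0.0], "claw": 0}, {"dr": [0, 0, -0.044], "travel": [0.361, -0.049, 0.0], "claw": 0}, {"dr": [0, 0, -0.066], "travel": [0.541, -0.073, 0.0], "claw": 0}, {"dr": [0, 0, -0.088], "travel": [0.721, -0.097, 0.0], "claw": 0}, {"dr": [0, 0, -0.11], "travel": [0.901, -0.122, 0.0], "claw": 0}]

[{"dr": [0, 0, -0.022], "travel": [0.154, 0.097, 0.0], "claw": 0}, {"dr": [0, 0, -0.044], "travel": [0.308, 0.193, 0.0], "claw": 0}, {"dr": [0, 0, -0.066], "travel": [0.463, 0.29, 0.0], "claw": 0}, {"dr": [0, 0, -0.066], "travel": [0.463, 0.29, 0.0], "claw": 0}, {"dr": [0, 0, -0.066], "travel": [0.463, 0.29, 0.0], "claw": 0}]
```

>>> {"fn": "apply_moves", "kwargs": {"rows": [{"dr": [0, 0, 0], "travel": [0, 0, -0.17], "claw": 0}, {"dr": [0, 0, -0.023], "travel": [0.103, -0.15, -0.17], "claw": 0}, {"dr": [0, 0, -0.045], "travel": [0.206, -0.3, -0.17], "claw": 0}, {"dr": [0, 0, -0.067], "travel": [0.309, -0.45, -0.17], "claw": 0}, {"dr": [0, 0, -0.089], "travel": [0.411, -0.6, -0.17], "claw": 0}, {"dr": [0, 0, -0.111], "travel": [0.514, -0.75, -0.17], "claw": 0}, {"dr": [0, 0, -0.133], "travel": [0.617, -0.9, -0.17], "claw": 0}]}}

```text
clock: 19.95
tool_pos: [0.5219, -0.0178, 0.4993]
tcp_rot: [2.05, 2.38, 0.001]
wrist_force: [-0.4, -0.1, -2.5]
width: 0.0109
grasp_force: 30.0
```

>>> {"fn": "apply_moves", "kwargs": {"rows": [{"dr": [0, 0, -0.022], "travel": [0.18, -0.024, 0], "claw": 0}, {"dr": [0, 0, -0.044], "travel": [0.361, -0.049, 0], "claw": 0}, {"dr": [0, 0, -0.066], "travel": [0.541, -0.073, 0], "claw": 0}, {"dr": [0, 0, -0.088], "travel": [0.721, -0.097, 0], "claw": 0}, {"dr": [0, 0, -0.11], "travel": [0.9, -0.122, 0], "claw": 0}]}}

```text
clock: 20.45
tool_pos: [0.4721, 0.1568, 0.4994]
tcp_rot: [1.122, 2.934, 0.001]
wrist_force: [0.4, -0.3, -3.8]
width: 0.0112
grasp_force: 30.0
```

>>> {"fn": "apply_moves", "kwargs": {"rows": [{"dr": [0, 0, -0.022], "travel": [0.154, 0.097, 0], "claw": 0}, {"dr": [0, 0, -0.044], "travel": [0.308, 0.193, 0], "claw": 0}, {"dr": [0, 0, -0.066], "travel": [0.463, 0.29, 0], "claw": 0}, {"dr": [0, 0, -0.066], "travel": [0.463, 0.29, 0], "claw": 0}, {"dr": [0, 0, -0.066], "travel": [0.463, 0.29, 0], "claw": 0}]}}

```text
clock: 20.95
tool_pos: [0.4429, 0.2611, 0.499]
tcp_rot: [0.502, 3.101, -0.0]
wrist_force: [0.4, 0.0, -3.4]
width: 0.0108
grasp_force: 30.0
```

```bash
python3 - <<'E'
from h import *
s=sense();print(s["clock"],s["tool_pos"],phi_of(s))
w=camera("wrist");cv2.imwrite("pics/w6.png",w);cp=campose("wrist",s)
z=s["tool_pos"][2]-.171
r=cv2.cvtColor(rect(w,cp,[.443,.2615],np.radians(161.8),.24,.006,z),cv2.COLOR_BGR2GRAY).mean(0)[::4];print(r.astype(int)[-40:])
plan([(.443,.2615,.2,161.8,0,0,.025),(.443,.2615,.167,161.8,0,2,.008)])
E
```

```text
20.95 [0.4429 0.2611 0.499 ] 161.60928112695237
[183 183 183 184 184 184 185 185 185 185 185 185 185 206 206 215 247 249
 251 251 251 251 250 250 250 250 250 160 169 204 219 219 214 217 215 221
 212 214 208 209]
[{"dr": [0, 0, 0.0], "travel": [0.0, 0.001, 0.107], "claw": 0}, {"dr": [0, 0, 0.0], "travel": [0.001, 0.002, 0.213], "claw": 0}, {"dr": [0, 0, 0.0], "travel": [0.001, 0.002, 0.32], "claw": 0}, {"dr": [0, 0, -0.001], "travel": [0.002, 0.003, 0.426], "claw": 0}, {"dr": [0, 0, -0.001], "travel": [0.002, 0.004, 0.533], "claw": 0}, {"dr": [0, 0, -0.001], "travel": [0.003, 0.005, 0.64], "claw": 0}, {"dr": [0, 0, -0.001], "travel": [0.003, 0.005, 0.673], "claw": 0}, {"dr": [0, 0, -0.001], "travel": [0.003, 0.005, 0.706], "claw": 0}]

[{"dr": [0, 0, 0.0], "travel": [0.0, 0.0, 0.033], "claw": 0}, {"dr": [0, 0, 0.0], "travel": [0.0, 0.0, 0.066], "claw": 0}, {"dr": [0, 0, 0.0], "travel": [0.0, 0.0, 0.099], "claw": 0}, {"dr": [0, 0, 0.0], "travel": [0.0, 0.0, 0.099], "claw": 0}, {"dr": [0, 0, 0.0], "travel": [0.0, 0.0, 0.099], "claw": 0}]
```

>>> {"fn": "apply_moves", "kwargs": {"rows": [{"dr": [0, 0, 0], "travel": [0, 0.001, 0.12], "claw": 0}, {"dr": [0, 0, 0], "travel": [0, 0.002, 0.24], "claw": 0}, {"dr": [0, 0, 0], "travel": [0, 0.002, 0.36], "claw": 0}, {"dr": [0, 0, 0], "travel": [0, 0.002, 0.48], "claw": 0}, {"dr": [0, 0, 0], "travel": [0, 0.002, 0.58], "claw": 0}, {"dr": [0, 0, 0], "travel": [0, 0.002, 0.66], "claw": 0}, {"dr": [0, 0, 0], "travel": [0, 0.002, 0.71], "claw": 0}, {"dr": [0, 0, 0], "travel": [0, 0.002, 0.75], "claw": 0}]}}

```text
clock: 21.8
tool_pos: [0.4438, 0.2603, 0.3482]
tcp_rot: [-0.506, -3.1, 0.0]
wrist_force: [0.8, -0.9, -2.4]
width: 0.011
grasp_force: 30.0
```

>>> {"fn": "apply_moves", "kwargs": {"rows": [{"dr": [0, 0, 0], "travel": [0, 0, 0.025], "claw": 0}, {"dr": [0, 0, 0], "travel": [0, 0, 0.05], "claw": 0}, {"dr": [0, 0, 0], "travel": [0, 0, 0.05], "claw": 0}]}}

```text
clock: 22.1
tool_pos: [0.444, 0.2615, 0.3393]
tcp_rot: [0.503, 3.1, 0.002]
wrist_force: [-0.2, 0.7, -0.2]
width: 0.0109
grasp_force: 30.0
```

>>> {"fn": "apply_moves", "kwargs": {"rows": [{"dr": [0, 0, 0], "travel": [0, 0, 0], "claw": 20}, {"dr": [0, 0, 0], "travel": [0, 0, 0], "claw": 35}, {"dr": [0, 0, 0], "travel": [0, 0, 0], "claw": 35}, {"dr": [0, 0, 0], "travel": [0, 0, 0], "claw": 35}, {"dr": [0, 0, 0], "travel": [0, 0, -0.1], "claw": 35}, {"dr": [0, 0, 0], "travel": [0, 0, -0.25], "claw": 35}, {"dr": [0, 0, 0], "travel": [0, 0, -0.45], "claw": 35}, {"dr": [0, 0, 0], "travel": [0, 0, -0.65], "claw": 35}]}}

```text
clock: 22.9
tool_pos: [0.4433, 0.261, 0.4696]
tcp_rot: [-0.503, -3.1, 0.001]
wrist_force: [1.0, 0.7, -0.1]
width: 0.0323
grasp_force: 0.0
```

```bash
python3 look.py .443 .2615 161.8 .165 | head -2; python3 - <<'E'
from h import *
s=camera("scene");cv2.imwrite("pics/s7.png",s)
for u in ((.443,.2615),(.468,.3375),(.4928,.414)):
    print(barfit(s,campose("scene"),u,np.radians(161.8),.165)[:,1])
crop(s,330,110,530,300,3,"pics/s7b.png",20)
plan([(.635,-.0155,.3,90,55,1)],step=.045)
E
```

```text
22.9 [0.4433 0.261  0.4696] 161.56587603696306
[-0.3352  0.3751  0.273   0.8886 -0.0233 -0.0779 -0.373  -1.312 ]
[-0.1594 -0.5136 -0.7577 -0.3843 -0.7029 -0.9167 -1.106  -0.9638]
[-0.4584 -0.5951 -0.6107 -0.7587 -1.9119 -2.0375 -2.2526 -2.1858]
[-0.1997 -0.8605 -0.4086 -0.3673 -0.3392 -0.1278 -0.2234 -0.923 ]
[{"dr": [0, 0, 0.022], "travel": [-0.149, -0.113, 0.002], "claw": 55}, {"dr": [0, 0, 0.044], "travel": [-0.298, -0.225, 0.003], "claw": 55}, {"dr": [0, 0, 0.066], "travel": [-0.447, -0.338, 0.005], "claw": 55}, {"dr": [0, 0, 0.088], "travel": [-0.596, -0.451, 0.007], "claw": 55}, {"dr": [0, 0, 0.11], "travel": [-0.745, -0.563, 0.008], "claw": 55}, {"dr": [0, 0, 0.133], "travel": [-0.894, -0.676, 0.01], "claw": 55}]

[{"dr": [0, 0, 0.022], "travel": [-0.184, 0.034, 0.002], "claw": 55}, {"dr": [0, 0, 0.044], "travel": [-0.367, 0.069, 0.003], "claw": 55}, {"dr": [0, 0, 0.066], "travel": [-0.551, 0.103, 0.005], "claw": 55}, {"dr": [0, 0, 0.066], "travel": [-0.551, 0.103, 0.005], "claw": 55}]
```

View pics/s7b.png

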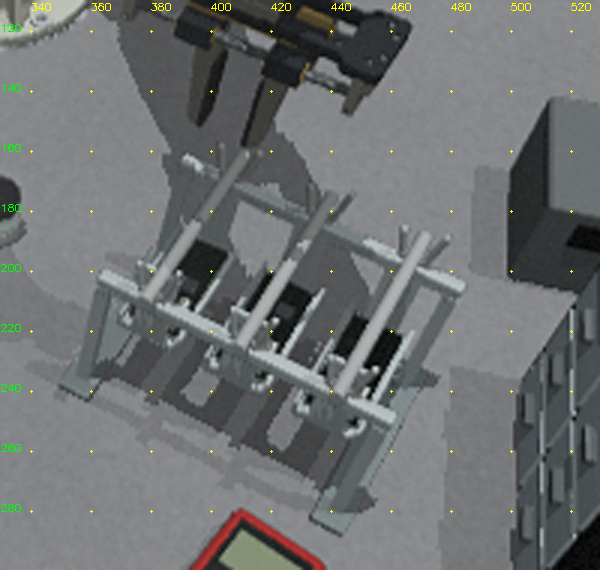

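>>> {"fn": "apply_moves", "kwargs": {"rows": [{"dr": [0, 0, 0.022], "travel": [-0.149, -0.113, 0], "claw": 55}, {"dr": [0, 0, 0.044], "travel": [-0.298, -0.225, 0], "claw": 55}, {"dr": [0, 0, 0.066], "travel": [-0.447, -0.338, 0], "claw": 55}, {"dr": [0, 0, 0.088], "travel": [-0.596, -0.45, 0], "claw": 55}, {"dr": [0, 0, 0.11], "travel": [-0.745, -0.563, 0], "claw": 55}, {"dr": [0, 0, 0.133], "travel": [-0.894, -0.676, 0], "claw": 55}]}}

```text
clock: 23.6
tool_pos: [0.5709, 0.0749, 0.4676]
tcp_rot: [-1.725, -2.625, 0.001]
wrist_force: [0.3, 0.9, 0.5]
width: 0.0505
grasp_force: 0.0
```

>>> {"fn": "apply_moves", "kwargs": {"rows": [{"dr": [0, 0, 0.022], "travel": [-0.184, 0.034, 0], "claw": 55}, {"dr": [0, 0, 0.044], "travel": [-0.367, 0.069, 0], "claw": 55}, {"dr": [0, 0, 0.066], "travel": [-0.55, 0.103, 0.005], "claw": 55}, {"dr": [0, 0, 0.066], "travel": [-0.55, 0.103, 0.005], "claw": 55}, {"dr": [0, 0, 0.066], "travel": [-0.55, 0.103, 0.005], "claw": 55}]}}

```text
clock: 24.1
tool_pos: [0.6334, -0.0166, 0.4663]
tcp_rot: [-2.222, -2.219, 0.002]
wrist_force: [-0.4, 0.3, -0.2]
width: 0.0506
grasp_force: 0.0
```

```bash
python3 - <<'E'
from h import *
s=sense();print(s["clock"],s["tool_pos"],phi_of(s))
w=camera("wrist");cv2.imwrite("pics/w8.png",w);np.save("cp8.npy",np.array(campose("wrist",s),dtype=object),allow_pickle=True)
cp=campose("wrist",s);print(proj(cp,[.637,-.0153,.185]),proj(cp,[.637,-.0153,.1]),proj(cp,[.6114,.07,.173]))
u=proj(cp,[.637,-.0153,.14]).astype(int)
crop(w,120,0,440,240,2.5,"pics/w8b.png",20)
E
```

```text
24.1 [ 0.6334 -0.0166  0.4663] 89.92684556194193Traceback (most recent call last):
  File "<stdin>", line 3, in <module>
ValueError: could not broadcast input array from shape (3,3) into shape (3,)
```

```bash
python3 - <<'E'
from h import *
s=sense()
w=camera("wrist");cv2.imwrite("pics/w8.png",w)
cp=campose("wrist",s);print(proj(cp,[.637,-.0153,.185]),proj(cp,[.637,-.0153,.1]),proj(cp,[.6114,.07,.173]))
crop(w,120,0,440,240,2.5,"pics/w8b.png",20)
E
```

```text
[280.5325 204.0803] [279.552  184.9519] [251.1757 105.8567]
```

View pics/w8b.png

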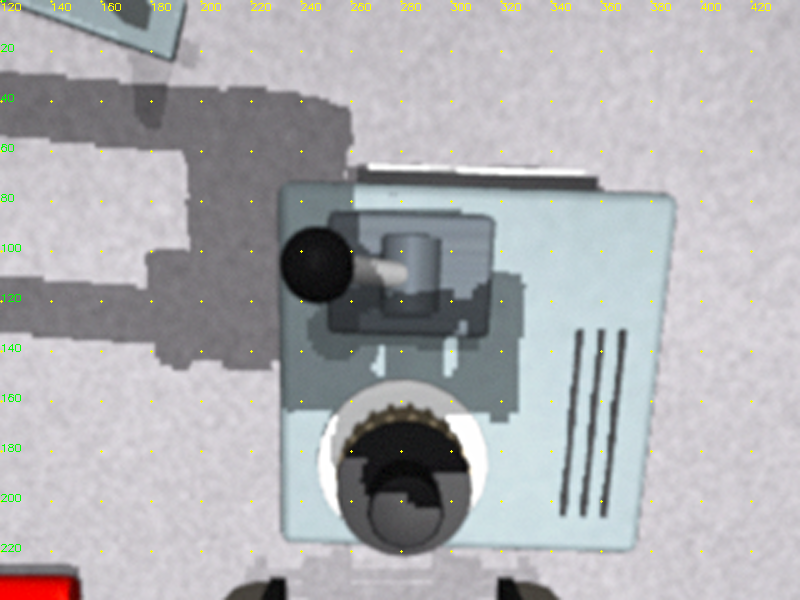

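```bash
python3 - <<'E'
from h import *
s=sense();cp=campose("wrist",s)
f=lambda x,y,z:print(unproj(cp,(120+x/2.5-.3,y/2.5-.3),z))
f(406,508,.185);f(402.5,465,.1);f(318,264,.173)
for p in((281,184),(675,192),(636,549),(283,541)): f(*p,.09)
plan([(.639,-.0150,.174,90,55,2)])
E
```

```text
[ 0.6383 -0.0138  0.185 ]
[ 0.6383 -0.0158  0.1   ]
[0.6075 0.0709 0.173 ]
[0.5844 0.1087 0.09  ]
[0.7587 0.1053 0.09  ]
[ 0.7555 -0.0608  0.09  ]
[ 0.579  -0.0566  0.09  ]
[{"dr": [0, 0, 0.0], "travel": [0.0, 0.006, 0.122], "claw": 55}, {"dr": [0, 0, 0.0], "travel": [0.001, 0.012, 0.244], "claw": 55}, {"dr": [0, 0, 0.0], "travel": [0.001, 0.018, 0.366], "claw": 55}, {"dr": [0, 0, 0.0], "travel": [0.002, 0.024, 0.488], "claw": 55}, {"dr": [0, 0, 0.0], "travel": [0.002, 0.03, 0.609], "claw": 55}, {"dr": [0, 0, 0.0], "travel": [0.002, 0.03, 0.609], "claw": 55}, {"dr": [0, 0, 0.0], "travel": [0.002, 0.03, 0.609], "claw": 55}]
```

>>> {"fn": "apply_moves", "kwargs": {"rows": [{"dr": [0, 0, 0], "travel": [0.004, 0.02, 0.12], "claw": 55}, {"dr": [0, 0, 0], "travel": [0.004, 0.023, 0.24], "claw": 55}, {"dr": [0, 0, 0], "travel": [0.004, 0.023, 0.36], "claw": 55}, {"dr": [0, 0, 0], "travel": [0.004, 0.023, 0.48], "claw": 55}, {"dr": [0, 0, 0], "travel": [0.004, 0.023, 0.56], "claw": 55}, {"dr": [0, 0, 0], "travel": [0.004, 0.023, 0.6], "claw": 55}, {"dr": [0, 0, 0], "travel": [0.004, 0.023, 0.6], "claw": 25}, {"dr": [0, 0, 0], "travel": [0.004, 0.023, 0.6], "claw": 15}]}}

```text
clock: 25.0
tool_pos: [0.6384, -0.0151, 0.3484]
tcp_rot: [2.222, 2.22, 0.001]
wrist_force: [0.3, 0.1, 0.4]
width: 0.0366
grasp_force: 0.0
```

>>> {"fn": "apply_moves", "kwargs": {"rows": [{"dr": [0, 0, 0], "travel": [0, 0, 0], "claw": 15}, {"dr": [0, 0, 0], "travel": [0, 0, 0], "claw": 15}, {"dr": [0, 0, 0], "travel": [0, 0, 0], "claw": 15}, {"dr": [0, 0, 0], "travel": [0, 0, 0], "claw": 15}]}}

```text
clock: 25.4
tool_pos: [0.6382, -0.0153, 0.3485]
tcp_rot: [2.222, 2.219, 0.001]
wrist_force: [-2.0, 0.7, 6.4]
width: 0.0273
grasp_force: 30.0
```

>>> {"fn": "apply_moves", "kwargs": {"rows": [{"dr": [0, 0, 0], "travel": [0, 0, 0], "claw": 50}, {"dr": [0, 0, 0], "travel": [0, 0, 0], "claw": 50}, {"dr": [0, 0, 0], "travel": [0, 0, 0], "claw": 50}, {"dr": [0, 0, 0.023], "travel": [0, 0, 0], "claw": 50}, {"dr": [0, 0, 0.046], "travel": [0, 0, 0], "claw": 50}, {"dr": [0, 0, 0.069], "travel": [0, 0, 0], "claw": 50}, {"dr": [0, 0, 0.092], "travel": [0, 0, 0], "claw": 50}, {"dr": [0, 0, 0.115], "travel": [0, 0, 0], "claw": 50}]}}

```text
clock: 26.2
tool_pos: [0.6381, -0.0153, 0.3473]
tcp_rot: [-2.868, -1.282, 0.0]
wrist_force: [-0.9, -0.3, 0.1]
width: 0.0462
grasp_force: 0.0
```

>>> {"fn": "apply_moves", "kwargs": {"rows": [{"dr": [0, 0, 0.023], "travel": [0, 0, 0], "claw": 50}, {"dr": [0, 0, 0.046], "travel": [0, 0, 0], "claw": 50}, {"dr": [0, 0, 0.069], "travel": [0, 0, 0], "claw": 50}, {"dr": [0, 0, 0.092], "travel": [0, 0, 0], "claw": 50}, {"dr": [0, 0, 0.115], "travel": [0, 0, 0], "claw": 50}, {"dr": [0, 0, 0.135], "travel": [0, 0, 0], "claw": 50}, {"dr": [0, 0, 0.135], "travel": [0, 0, 0.005], "claw": 50}, {"dr": [0, 0, 0.135], "travel": [0, 0, 0.01], "claw": 50}]}}

```text
clock: 27.0
tool_pos: [0.638, -0.0153, 0.3453]
tcp_rot: [-3.142, -0.004, 0.0]
wrist_force: [0.0, 0.1, 0.5]
width: 0.0461
grasp_force: 0.0
```

>>> {"fn": "apply_moves", "kwargs": {"rows": [{"dr": [0, 0, 0], "travel": [0, 0, 0], "claw": 15}, {"dr": [0, 0, 0], "travel": [0, 0, 0], "claw": 15}, {"dr": [0, 0, 0], "travel": [0, 0, 0], "claw": 15}, {"dr": [0, 0, 0], "travel": [0, 0, 0], "claw": 15}, {"dr": [0, 0, 0], "travel": [0, 0, 0], "claw": 15}]}}

```text
clock: 27.5
tool_pos: [0.638, -0.0153, 0.3454]
tcp_rot: [-3.142, 0.001, 0.0]
wrist_force: [0.5, -0.3, -0.7]
width: 0.0274
grasp_force: 30.0
```

```bash
python3 - <<'E'
from h import *
s=sense();print(s["clock"],s["tool_pos"],phi_of(s),s["width"],s["grasp_force"],s["wrist_force"],s["ft_torque"],s["q"])
E
```

```text
27.5 [ 0.638  -0.0153  0.3454] -0.053200133357044856 0.027418572402176183 29.99978095293045 [ 0.4828 -0.2796 -0.7496] [ 0.0799 -0.01    0.0283] [-0.0263  0.4314  1.6567  0.0001  1.0535  1.5454]
```

```bash
python3 - <<'E'
from h import *
plan([(.638,-.0153,.27,0,15,0,.025),(.5895,-.4075,.27,0,15,0,.04),(.5895,-.4075,.11,0,15,0,.03),(.5895,-.4075,.0895,0,15,2,.01)])
s=sense();w1=cv2.imread("pics/w1.png")
E
```

```text
[{"dr": [0, 0, 0.0], "travel": [0.0, 0.0, -0.119], "claw": 15}, {"dr": [0, 0, 0.0], "travel": [0.0, 0.0, -0.239], "claw": 15}, {"dr": [0, 0, 0.0], "travel": [0.0, 0.0, -0.358], "claw": 15}, {"dr": [0, 0, 0.0], "travel": [0.0, 0.0, -0.478], "claw": 15}, {"dr": [0, 0, 0.0], "travel": [-0.024, 0.196, -0.478], "claw": 15}, {"dr": [0, 0, 0.0], "travel": [-0.048, 0.392, -0.478], "claw": 15}, {"dr": [0, 0, 0.0], "travel": [-0.072, 0.589, -0.478], "claw": 15}, {"dr": [0, 0, 0.0], "travel": [-0.096, 0.785, -0.478], "claw": 15}]

[{"dr": [0, 0, 0.0], "travel": [-0.024, 0.196, 0.0], "claw": 15}, {"dr": [0, 0, 0.0], "travel": [-0.049, 0.392, 0.0], "claw": 15}, {"dr": [0, 0, 0.0], "travel": [-0.073, 0.588, 0.0], "claw": 15}, {"dr": [0, 0, 0.0], "travel": [-0.097, 0.784, 0.0], "claw": 15}, {"dr": [0, 0, 0.0], "travel": [-0.121, 0.98, 0.0], "claw": 15}]

[{"dr": [0, 0, 0.0], "travel": [-0.024, 0.196, 0.0], "claw": 15}, {"dr": [0, 0, 0.0], "travel": [-0.024, 0.196, 0.133], "claw": 15}, {"dr": [0, 0, 0.0], "travel": [-0.024, 0.196, 0.267], "claw": 15}, {"dr": [0, 0, 0.0], "travel": [-0.024, 0.196, 0.4], "claw": 15}, {"dr": [0, 0, 0.0], "travel": [-0.024, 0.196, 0.533], "claw": 15}, {"dr": [0, 0, 0.0], "travel": [-0.024, 0.196, 0.667], "claw": 15}, {"dr": [0, 0, 0.0], "travel": [-0.024, 0.196, 0.8], "claw": 15}, {"dr": [0, 0, 0.0], "travel": [-0.024, 0.196, 0.834], "claw": 15}]

[{"dr": [0, 0, 0.0], "travel": [0.0, 0.0, 0.034], "claw": 15}, {"dr": [0, 0, 0.0], "travel": [0.0, 0.0, 0.068], "claw": 15}, {"dr": [0, 0, 0.0], "travel": [0.0, 0.0, 0.068], "claw": 15}, {"dr": [0, 0, 0.0], "travel": [0.0, 0.0, 0.068], "claw": 15}]
```

>>> {"fn": "apply_moves", "kwargs": {"rows": [{"dr": [0, 0, 0], "travel": [0, 0, -0.12], "claw": 15}, {"dr": [0, 0, 0], "travel": [0, 0, -0.24], "claw": 15}, {"dr": [0, 0, 0], "travel": [0, 0, -0.36], "claw": 15}, {"dr": [0, 0, 0], "travel": [0, 0, -0.48], "claw": 15}, {"dr": [0, 0, 0], "travel": [-0.024, 0.196, -0.48], "claw": 15}, {"dr": [0, 0, 0], "travel": [-0.048, 0.392, -0.48], "claw": 15}, {"dr": [0, 0, 0], "travel": [-0.072, 0.589, -0.48], "claw": 15}, {"dr": [0, 0, 0], "travel": [-0.096, 0.785, -0.48], "claw": 15}]}}

```text
clock: 28.3
tool_pos: [0.6181, -0.1736, 0.4413]
tcp_rot: [-3.142, 0.001, 0.001]
wrist_force: [0.3, 1.1, -2.0]
width: 0.0275
grasp_force: 30.0
```

>>> {"fn": "apply_moves", "kwargs": {"rows": [{"dr": [0, 0, 0], "travel": [-0.024, 0.196, 0], "claw": 15}, {"dr": [0, 0, 0], "travel": [-0.049, 0.392, 0], "claw": 15}, {"dr": [0, 0, 0], "travel": [-0.073, 0.588, 0], "claw": 15}, {"dr": [0, 0, 0], "travel": [-0.097, 0.784, 0], "claw": 15}, {"dr": [0, 0, 0], "travel": [-0.121, 0.98, 0], "claw": 15}]}}

```text
clock: 28.8
tool_pos: [0.5936, -0.3698, 0.4411]
tcp_rot: [-3.141, 0.002, 0.001]
wrist_force: [0.9, -0.8, -2.9]
width: 0.0272
grasp_force: 30.0
```

```bash
python3 - <<'E'
from h import *
s=sense();print(s["clock"],s["tool_pos"],phi_of(s),s["width"],s["grasp_force"],s["wrist_force"])
s1={"tool_pos":np.array([.4182,-.2824,.4046]),"tcp_rot":np.array([3.093,.551,0])}
cp=campose("wrist",s1)
P=np.array([unproj(cp,np.array(p)/1.4,.03) for p in((588,10),(707,75),(629,203),(517,148))]);print(P,P.mean(0))
x,y=P.mean(0)[:2]*.5+np.array([.5895,-.4083])*.5
plan([(x,y,.27,0,15,0,.04),(x,y,.11,0,15,0,.03),(x,y,.0895,0,15,2,.01)])
E
```

```text
28.8 [ 0.5936 -0.3698  0.4411] -0.06693394650204008 0.027179880363005025 29.99979794025421 [ 0.8813 -0.8085 -2.9234]
[[ 0.6478 -0.3587  0.03  ]
 [ 0.6398 -0.4653  0.03  ]
 [ 0.5328 -0.4559  0.03  ]
 [ 0.5404 -0.3502  0.03  ]] [ 0.5902 -0.4075  0.03  ]
[{"dr": [0, 0, 0.0], "travel": [-0.019, 0.19, 0.0], "claw": 15}, {"dr": [0, 0, 0.0], "travel": [-0.019, 0.19, 0.134], "claw": 15}, {"dr": [0, 0, 0.0], "travel": [-0.019, 0.19, 0.267], "claw": 15}, {"dr": [0, 0, 0.0], "travel": [-0.019, 0.19, 0.4], "claw": 15}, {"dr": [0, 0, 0.0], "travel": [-0.019, 0.19, 0.534], "claw": 15}, {"dr": [0, 0, 0.0], "travel": [-0.019, 0.19, 0.667], "claw": 15}, {"dr": [0, 0, 0.0], "travel": [-0.019, 0.19, 0.8], "claw": 15}, {"dr": [0, 0, 0.0], "travel": [-0.019, 0.19, 0.835], "claw": 15}]

[{"dr": [0, 0, 0.0], "travel": [0.0, 0.0, 0.034], "claw": 15}, {"dr": [0, 0, 0.0], "travel": [0.0, 0.0, 0.068], "claw": 15}, {"dr": [0, 0, 0.0], "travel": [0.0, 0.0, 0.068], "claw": 15}, {"dr": [0, 0, 0.0], "travel": [0.0, 0.0, 0.068], "claw": 15}]
```

>>> {"fn": "apply_moves", "kwargs": {"rows": [{"dr": [0, 0, 0], "travel": [-0.019, 0.19, 0], "claw": 15}, {"dr": [0, 0, 0], "travel": [-0.019, 0.19, 0.14], "claw": 15}, {"dr": [0, 0, 0], "travel": [-0.019, 0.19, 0.28], "claw": 15}, {"dr": [0, 0, 0], "travel": [-0.019, 0.19, 0.42], "claw": 15}, {"dr": [0, 0, 0], "travel": [-0.019, 0.19, 0.56], "claw": 15}, {"dr": [0, 0, 0], "travel": [-0.019, 0.19, 0.7], "claw": 15}, {"dr": [0, 0, 0], "travel": [-0.019, 0.19, 0.8], "claw": 15}, {"dr": [0, 0, 0], "travel": [-0.019, 0.19, 0.85], "claw": 15}]}}

```text
clock: 29.6
tool_pos: [0.5895, -0.4058, 0.2687]
tcp_rot: [-3.139, 0.002, 0.005]
wrist_force: [0.3, 0.3, -2.3]
width: 0.0272
grasp_force: 30.0
```

>>> {"fn": "apply_moves", "kwargs": {"rows": [{"dr": [0, 0, 0], "travel": [0, 0, 0.03], "claw": 15}, {"dr": [0, 0, 0], "travel": [0, 0, 0.05], "claw": 15}, {"dr": [0, 0, 0], "travel": [0, 0, 0.05], "claw": 15}]}}

```text
clock: 29.9
tool_pos: [0.5905, -0.4064, 0.2618]
tcp_rot: [3.141, -0.002, 0.001]
wrist_force: [-0.5, -0.0, -3.0]
width: 0.0275
grasp_force: 30.0
```

>>> {"fn": "apply_moves", "kwargs": {"rows": [{"dr": [0, 0, 0], "travel": [0, 0, 0], "claw": 30}, {"dr": [0, 0, 0], "travel": [0, 0, 0], "claw": 50}, {"dr": [0, 0, 0], "travel": [0, 0, 0], "claw": 50}, {"dr": [0, 0, 0], "travel": [0, 0, 0], "claw": 50}, {"dr": [0, 0, 0], "travel": [0, 0, -0.1], "claw": 50}, {"dr": [0, 0, 0], "travel": [0, 0, -0.25], "claw": 50}, {"dr": [0, 0, 0], "travel": [0, 0, -0.45], "claw": 50}, {"dr": [0, 0, 0], "travel": [0, 0, -0.65], "claw": 50}]}}

```text
clock: 30.7
tool_pos: [0.5902, -0.4062, 0.3928]
tcp_rot: [-3.141, 0.002, 0.001]
wrist_force: [1.0, -0.2, 0.8]
width: 0.0464
grasp_force: 0.0
```

```bash
python3 - <<'E'
from h import *
s=sense();print(s["clock"],s["tool_pos"],phi_of(s),s["width"],s["grasp_force"],s["wrist_force"])
t=camera("top");cv2.imwrite("pics/t9.png",t)
for d in regions_of("top","fresh_filter"): 
    r=d["rect"];print(d["confidence"],r,unproj(campose("top"),((r[0]+r[2])/2,(r[1]+r[3])/2),.05))
# previous picture diff near fresh
a=cv2.imread("pics/top0.png");print(np.abs(a[225:290,425:480].astype(int)-t[225:290,425:480]).mean())
plan([(.4555,-.432,.25,20,60,1)],step=.045)
E
```

```text
30.7 [ 0.5902 -0.4062  0.3928] -0.07581892316190325 0.04640897499516202 0.0 [ 0.9801 -0.1854  0.8227]
0.67 [413.9, 249.0, 451.0, 282.1] [ 0.4331 -0.3766  0.05  ]
30.682144522144522
[{"dr": [0, 0, -0.014], "travel": [-0.17, 0.031, -0.028], "claw": 60}, {"dr": [0, 0, -0.028], "travel": [-0.34, 0.063, -0.056], "claw": 60}, {"dr": [0, 0, -0.042], "travel": [-0.51, 0.094, -0.084], "claw": 60}, {"dr": [0, 0, -0.056], "travel": [-0.681, 0.125, -0.111], "claw": 60}, {"dr": [0, 0, -0.056], "travel": [-0.681, 0.125, -0.111], "claw": 60}]
```

```bash
python3 - <<'E'
from h import *
plan([(.433,-.377,.25,30,60,2)],step=.045)
E
```

```text
[{"dr": [0, 0, -0.021], "travel": [-0.198, -0.037, -0.028], "claw": 60}, {"dr": [0, 0, -0.042], "travel": [-0.397, -0.075, -0.056], "claw": 60}, {"dr": [0, 0, -0.063], "travel": [-0.595, -0.112, -0.084], "claw": 60}, {"dr": [0, 0, -0.084], "travel": [-0.793, -0.15, -0.111], "claw": 60}, {"dr": [0, 0, -0.084], "travel": [-0.793, -0.15, -0.111], "claw": 60}, {"dr": [0, 0, -0.084], "travel": [-0.793, -0.15, -0.111], "claw": 60}]
```

>>> {"fn": "apply_moves", "kwargs": {"rows": [{"dr": [0, 0, -0.021], "travel": [-0.2, -0.037, -0.06], "claw": 60}, {"dr": [0, 0, -0.042], "travel": [-0.4, -0.075, -0.11], "claw": 60}, {"dr": [0, 0, -0.063], "travel": [-0.595, -0.112, -0.11], "claw": 60}, {"dr": [0, 0, -0.084], "travel": [-0.793, -0.15, -0.11], "claw": 60}, {"dr": [0, 0, -0.084], "travel": [-0.793, -0.15, -0.11], "claw": 60}, {"dr": [0, 0, -0.084], "travel": [-0.793, -0.15, -0.11], "claw": 60}]}}

```text
clock: 31.4
tool_pos: [0.4315, -0.3762, 0.4139]
tcp_rot: [3.034, 0.813, 0.001]
wrist_force: [-0.2, 0.1, 0.0]
width: 0.0551
grasp_force: 0.0
```

```bash
python3 - <<'E'
from h import *
s=sense();print(s["clock"],s["tool_pos"],phi_of(s))
w=camera("wrist");cv2.imwrite("pics/w10.png",w);crop(w,120,0,440,240,2.5,"pics/w10b.png",20)
print(proj(campose("wrist",s),[.433,-.377,.095]))
E
```

```text
31.4 [ 0.4315 -0.3762  0.4139] 30.01224317450005
[276.3751 195.0888]
```

View pics/w10b.png

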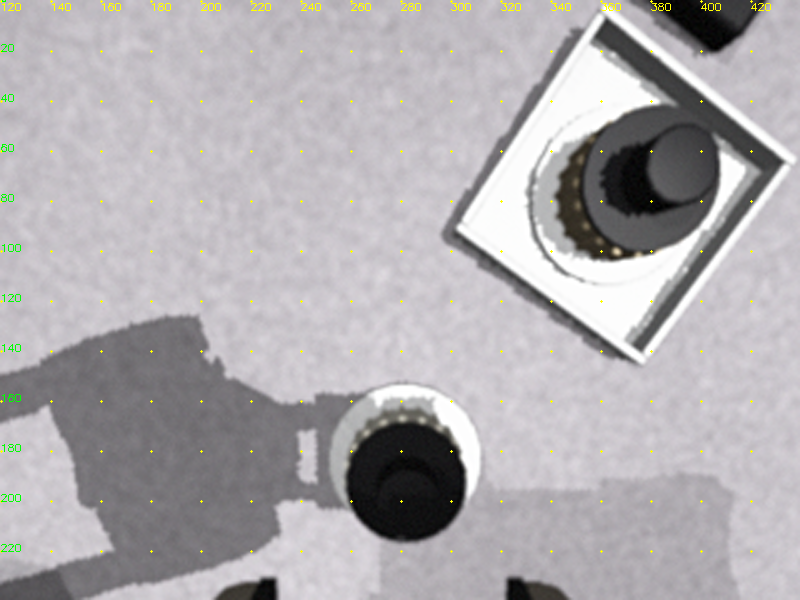

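```bash
python3 - <<'E'
from h import *
s=sense();cp=campose("wrist",s)
a=unproj(cp,(283.7,198.9),.095);b=unproj(cp,(281.7,182.9),.01);print(a,b)
c=(a+b)[:2]/2
plan([(*c,.12,30,60,0),(*c,.085,30,60,1,.02)])
E
```

```text
[ 0.4342 -0.3858  0.095 ] [ 0.4339 -0.3856  0.01  ]
[{"dr": [0, 0, 0.0], "travel": [-0.003, 0.009, 0.123], "claw": 60}, {"dr": [0, 0, 0.0], "travel": [-0.006, 0.018, 0.246], "claw": 60}, {"dr": [0, 0, 0.0], "travel": [-0.009, 0.027, 0.369], "claw": 60}, {"dr": [0, 0, 0.0], "travel": [-0.013, 0.036, 0.491], "claw": 60}, {"dr": [0, 0, 0.0], "travel": [-0.016, 0.045, 0.614], "claw": 60}, {"dr": [0, 0, 0.0], "travel": [-0.016, 0.045, 0.702], "claw": 60}, {"dr": [0, 0, 0.0], "travel": [-0.016, 0.045, 0.789], "claw": 60}, {"dr": [0, 0, 0.0], "travel": [-0.016, 0.045, 0.789], "claw": 60}]
```

>>> {"fn": "apply_moves", "kwargs": {"rows": [{"dr": [0, 0, 0], "travel": [-0.016, 0.045, 0.12], "claw": 60}, {"dr": [0, 0, 0], "travel": [-0.016, 0.045, 0.25], "claw": 60}, {"dr": [0, 0, 0], "travel": [-0.016, 0.045, 0.37], "claw": 60}, {"dr": [0, 0, 0], "travel": [-0.016, 0.045, 0.49], "claw": 60}, {"dr": [0, 0, 0], "travel": [-0.016, 0.045, 0.62], "claw": 60}, {"dr": [0, 0, 0], "travel": [-0.016, 0.045, 0.7], "claw": 60}, {"dr": [0, 0, 0], "travel": [-0.016, 0.045, 0.785], "claw": 60}, {"dr": [0, 0, 0], "travel": [-0.016, 0.045, 0.785], "claw": 40}]}}

```text
clock: 32.25
tool_pos: [0.4342, -0.3851, 0.2539]
tcp_rot: [-3.031, -0.816, 0.003]
wrist_force: [-0.6, 0.4, -0.0]
width: 0.049
grasp_force: 0.0
```

>>> {"fn": "apply_moves", "kwargs": {"rows": [{"dr": [0, 0, 0], "travel": [0, 0, 0], "claw": 15}, {"dr": [0, 0, 0], "travel": [0, 0, 0], "claw": 15}, {"dr": [0, 0, 0], "travel": [0, 0, 0], "claw": 15}, {"dr": [0, 0, 0], "travel": [0, 0, 0], "claw": 15}, {"dr": [0, 0, 0], "travel": [0, 0, 0], "claw": 15}, {"dr": [0, 0, 0], "travel": [0, 0, 0], "claw": 50}, {"dr": [0, 0, 0], "travel": [0, 0, 0], "claw": 50}, {"dr": [0, 0, 0], "travel": [0, 0, 0], "claw": 50}]}}

```text
clock: 33.05
tool_pos: [0.4335, -0.3855, 0.2566]
tcp_rot: [3.033, 0.817, 0.0]
wrist_force: [-0.4, 0.4, -0.2]
width: 0.0455
grasp_force: 0.0
```

>>> {"fn": "apply_moves", "kwargs": {"rows": [{"dr": [0, 0, -0.02], "travel": [0, 0, 0], "claw": 50}, {"dr": [0, 0, -0.04], "travel": [0, 0, 0], "claw": 50}, {"dr": [0, 0, -0.06], "travel": [0, 0, 0], "claw": 50}, {"dr": [0, 0, -0.08], "travel": [0, 0, 0], "claw": 50}, {"dr": [0, 0, -0.1], "travel": [0, 0, 0], "claw": 50}, {"dr": [0, 0, -0.12], "travel": [0, 0, 0], "claw": 50}, {"dr": [0, 0, -0.14], "travel": [0, 0, 0], "claw": 50}]}}

```text
clock: 33.75
tool_pos: [0.4335, -0.3855, 0.2564]
tcp_rot: [-2.391, -2.037, 0.0]
wrist_force: [-0.3, 0.6, 0.4]
width: 0.046
grasp_force: 0.0
```

>>> {"fn": "apply_moves", "kwargs": {"rows": [{"dr": [0, 0, -0.02], "travel": [0, 0, 0], "claw": 50}, {"dr": [0, 0, -0.04], "travel": [0, 0, 0], "claw": 50}, {"dr": [0, 0, -0.06], "travel": [0, 0, 0], "claw": 50}, {"dr": [0, 0, -0.08], "travel": [0, 0, 0], "claw": 50}, {"dr": [0, 0, -0.1], "travel": [0, 0, 0], "claw": 50}, {"dr": [0, 0, -0.11], "travel": [0, 0, 0], "claw": 50}, {"dr": [0, 0, -0.11], "travel": [0, 0, 0], "claw": 50}, {"dr": [0, 0, -0.11], "travel": [0, 0, 0], "claw": 15}]}}

```text
clock: 34.55
tool_pos: [0.4335, -0.3855, 0.2565]
tcp_rot: [1.57, 2.721, 0.0]
wrist_force: [-1.0, -0.1, 0.2]
width: 0.0402
grasp_force: 0.0
```

>>> {"fn": "apply_moves", "kwargs": {"rows": [{"dr": [0, 0, 0], "travel": [0, 0, 0], "claw": 15}, {"dr": [0, 0, 0], "travel": [0, 0, 0], "claw": 15}, {"dr": [0, 0, 0], "travel": [0, 0, 0], "claw": 15}, {"dr": [0, 0, 0], "travel": [0, 0, 0], "claw": 15}, {"dr": [0, 0, 0], "travel": [0, 0, 0], "claw": 15}]}}

```text
clock: 35.05
tool_pos: [0.4335, -0.3854, 0.2564]
tcp_rot: [-1.567, -2.723, -0.0]
wrist_force: [-0.2, -1.7, -1.4]
width: 0.0275
grasp_force: 30.0
```

```bash
python3 - <<'E'
from h import *
s=sense();print(s["clock"],s["tool_pos"],phi_of(s),s["width"],s["grasp_force"],s["wrist_force"])
x,y=s["tool_pos"][:2]
plan([(x,y,.275,120,15,0,.03),(.638,-.0153,.275,90,15,2,.04)])
E
```

```text
35.05 [ 0.4335 -0.3854  0.2564] 120.15278650390556 0.027465862930435878 29.98448073863983 [-0.1932 -1.7411 -1.3717]
[{"dr": [0, 0, 0.0], "travel": [0.0, 0.0, -0.135], "claw": 15}, {"dr": [0, 0, 0.0], "travel": [0.0, 0.0, -0.271], "claw": 15}, {"dr": [0, 0, 0.0], "travel": [0.0, 0.0, -0.406], "claw": 15}, {"dr": [0, 0, 0.0], "travel": [0.0, 0.0, -0.542], "claw": 15}, {"dr": [0, 0, 0.0], "travel": [0.0, 0.0, -0.677], "claw": 15}, {"dr": [0, 0, 0.0], "travel": [0.0, 0.0, -0.813], "claw": 15}, {"dr": [0, 0, 0.0], "travel": [0.0, 0.0, -0.948], "claw": 15}, {"dr": [0, 0, 0.008], "travel": [0.099, 0.165, -0.948], "claw": 15}]

[{"dr": [0, 0, 0.008], "travel": [0.107, 0.16, 0.0], "claw": 15}, {"dr": [0, 0, 0.015], "travel": [0.214, 0.319, 0.0], "claw": 15}, {"dr": [0, 0, 0.023], "travel": [0.321, 0.479, 0.0], "claw": 15}, {"dr": [0, 0, 0.03], "travel": [0.428, 0.639, 0.0], "claw": 15}, {"dr": [0, 0, 0.038], "travel": [0.535, 0.799, 0.0], "claw": 15}, {"dr": [0, 0, 0.045], "travel": [0.642, 0.958, 0.0], "claw": 15}]

[{"dr": [0, 0, 0.008], "travel": [0.148, 0.123, 0.0], "claw": 15}, {"dr": [0, 0, 0.015], "travel": [0.295, 0.246, 0.0], "claw": 15}, {"dr": [0, 0, 0.023], "travel": [0.443, 0.369, 0.0], "claw": 15}, {"dr": [0, 0, 0.03], "travel": [0.59, 0.492, 0.0], "claw": 15}, {"dr": [0, 0, 0.03], "travel": [0.59, 0.492, 0.0], "claw": 15}, {"dr": [0, 0, 0.03], "travel": [0.59, 0.492, 0.0], "claw": 15}]
```

>>> {"fn": "apply_moves", "kwargs": {"rows": [{"dr": [0, 0, 0], "travel": [0, 0, -0.135], "claw": 15}, {"dr": [0, 0, 0], "travel": [0, 0, -0.27], "claw": 15}, {"dr": [0, 0, 0], "travel": [0, 0, -0.41], "claw": 15}, {"dr": [0, 0, 0], "travel": [0, 0, -0.54], "claw": 15}, {"dr": [0, 0, 0], "travel": [0, 0, -0.68], "claw": 15}, {"dr": [0, 0, 0], "travel": [0, 0, -0.81], "claw": 15}, {"dr": [0, 0, 0], "travel": [0, 0, -0.95], "claw": 15}, {"dr": [0, 0, 0.008], "travel": [0.1, 0.165, -0.95], "claw": 15}]}}

```text
clock: 35.85
tool_pos: [0.4518, -0.354, 0.4504]
tcp_rot: [1.636, 2.674, -0.003]
wrist_force: [1.2, -0.0, -2.4]
width: 0.0275
grasp_force: 30.0
```

>>> {"fn": "apply_moves", "kwargs": {"rows": [{"dr": [0, 0, 0.008], "travel": [0.107, 0.16, 0], "claw": 15}, {"dr": [0, 0, 0.015], "travel": [0.214, 0.32, 0], "claw": 15}, {"dr": [0, 0, 0.023], "travel": [0.321, 0.48, 0], "claw": 15}, {"dr": [0, 0, 0.03], "travel": [0.428, 0.64, 0], "claw": 15}, {"dr": [0, 0, 0.038], "travel": [0.535, 0.8, 0], "claw": 15}, {"dr": [0, 0, 0.045], "travel": [0.642, 0.958, 0], "claw": 15}]}}

```text
clock: 36.45
tool_pos: [0.5639, -0.148, 0.4463]
tcp_rot: [-1.999, -2.423, -0.0]
wrist_force: [0.7, -0.9, -2.4]
width: 0.0271
grasp_force: 30.0
```

>>> {"fn": "apply_moves", "kwargs": {"rows": [{"dr": [0, 0, 0.008], "travel": [0.148, 0.123, 0], "claw": 15}, {"dr": [0, 0, 0.015], "travel": [0.295, 0.246, 0], "claw": 15}, {"dr": [0, 0, 0.023], "travel": [0.443, 0.37, 0], "claw": 15}, {"dr": [0, 0, 0.03], "travel": [0.59, 0.492, 0], "claw": 15}, {"dr": [0, 0, 0.03], "travel": [0.59, 0.492, 0], "claw": 15}, {"dr": [0, 0, 0.03], "travel": [0.59, 0.492, 0], "claw": 15}]}}

```text
clock: 37.05
tool_pos: [0.6373, -0.0141, 0.4458]
tcp_rot: [-2.213, -2.229, 0.002]
wrist_force: [-0.5, 0.2, -2.4]
width: 0.0273
grasp_force: 30.0
```

```bash
python3 - <<'E'
from h import *
s=sense();print(s["clock"],s["tool_pos"],phi_of(s),s["width"],s["grasp_force"],s["wrist_force"])
w=camera("wrist");cv2.imwrite("pics/w11.png",w);crop(w,120,0,440,240,2.5,"pics/w11b.png",20)
cp=campose("wrist",s);print(proj(cp,[.638,-.0153,.13]),proj(cp,[.638,-.0153,.09]))
for i in range(5): print(sense()["tool_pos"])
plan([(.638,-.0153,.225,90,15,1)])
E
```

```text
37.05 [ 0.6373 -0.0141  0.4458] 90.41395894481983 0.027293861010942482 29.989500045776367 [-0.537   0.1505 -2.3791]
[276.8491 196.7124] [276.7815 188.2563]
[ 0.637  -0.015   0.4459]
[ 0.637  -0.015   0.4459]
[ 0.637  -0.015   0.4459]
[ 0.637  -0.015   0.4459]
[ 0.637  -0.015   0.4459]
[{"dr": [0, 0, 0.0], "travel": [-0.001, 0.003, 0.125], "claw": 15}, {"dr": [0, 0, 0.001], "travel": [-0.002, 0.005, 0.25], "claw": 15}, {"dr": [0, 0, 0.001], "travel": [-0.002, 0.005, 0.25], "claw": 15}]
```

View pics/w11b.png

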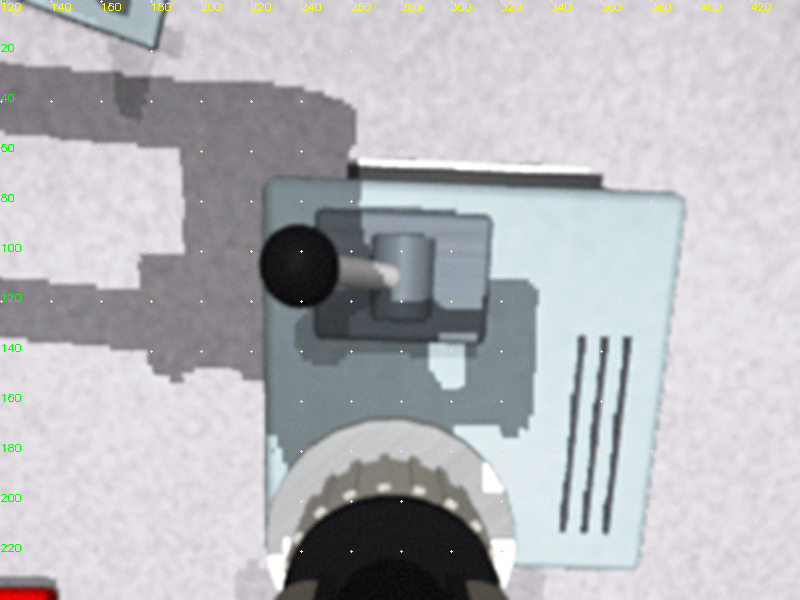

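>>> {"fn": "apply_moves", "kwargs": {"rows": [{"dr": [0, 0, 0.001], "travel": [-0.001, 0.005, 0.1], "claw": 15}, {"dr": [0, 0, 0.001], "travel": [-0.001, 0.005, 0.2], "claw": 15}, {"dr": [0, 0, 0.001], "travel": [-0.001, 0.005, 0.26], "claw": 15}, {"dr": [0, 0, 0.001], "travel": [-0.001, 0.005, 0.3], "claw": 15}, {"dr": [0, 0, 0.001], "travel": [-0.001, 0.005, 0.32], "claw": 15}, {"dr": [0, 0, 0.001], "travel": [-0.001, 0.005, 0.34], "claw": 15}]}}

```text
clock: 37.7
tool_pos: [0.6385, -0.0154, 0.3788]
tcp_rot: [2.223, 2.219, 0.001]
wrist_force: [0.5, 0.2, -2.4]
width: 0.0273
grasp_force: 30.0
```

Entering without contact (rim 8 mm below the spigot's top).

>>> {"fn": "apply_moves", "kwargs": {"rows": [{"dr": [0, 0, 0], "travel": [0, 0, 0.03], "claw": 15}, {"dr": [0, 0, 0], "travel": [0, 0, 0.06], "claw": 15}, {"dr": [0, 0, 0], "travel": [0, 0, 0.09], "claw": 15}, {"dr": [0, 0, 0], "travel": [0, 0, 0.12], "claw": 15}, {"dr": [0, 0, 0], "travel": [0, 0, 0.14], "claw": 15}, {"dr": [0, 0, 0], "travel": [0, 0, 0.14], "claw": 15}]}}

```text
clock: 38.3
tool_pos: [0.6381, -0.0151, 0.3497]
tcp_rot: [-2.222, -2.219, 0.001]
wrist_force: [0.7, 0.1, -2.2]
width: 0.0273
grasp_force: 30.0
```

>>> {"fn": "apply_moves", "kwargs": {"rows": [{"dr": [0, 0, 0], "travel": [0, 0, 0.01], "claw": 15}, {"dr": [0, 0, 0], "travel": [0, 0, 0.02], "claw": 15}, {"dr": [0, 0, 0], "travel": [0, 0, 0.025], "claw": 15}, {"dr": [0, 0, 0], "travel": [0, 0, 0.025], "claw": 15}]}}

```text
clock: 38.7
tool_pos: [0.6384, -0.0151, 0.3463]
tcp_rot: [2.223, 2.22, 0.001]
wrist_force: [-2.5, 0.8, 3.6]
width: 0.0274
grasp_force: 30.0
```

>>> {"fn": "apply_moves", "kwargs": {"rows": [{"dr": [0, 0, 0], "travel": [0, 0, 0.006], "claw": 15}, {"dr": [0, 0, 0], "travel": [0, 0, 0.006], "claw": 15}]}}

```text
clock: 38.9
tool_pos: [0.6383, -0.0151, 0.3462]
tcp_rot: [2.222, 2.22, 0.001]
wrist_force: [-6.6, 0.1, 13.5]
width: 0.0273
grasp_force: 30.0
```

>>> {"fn": "apply_moves", "kwargs": {"rows": [{"dr": [0, 0, 0], "travel": [0, 0, 0], "claw": 30}, {"dr": [0, 0, 0], "travel": [0, 0, 0], "claw": 50}, {"dr": [0, 0, 0], "travel": [0, 0, 0], "claw": 50}, {"dr": [0, 0, 0], "travel": [0, 0, 0], "claw": 50}, {"dr": [0, 0, 0], "travel": [0, 0, -0.1], "claw": 50}, {"dr": [0, 0, 0], "travel": [0, 0, -0.25], "claw": 50}, {"dr": [0, 0, 0], "travel": [0, 0, -0.4], "claw": 50}, {"dr": [0, 0, 0], "travel": [0, 0, -0.5], "claw": 50}]}}

```text
clock: 39.7
tool_pos: [0.6387, -0.0151, 0.4463]
tcp_rot: [2.222, 2.219, 0.002]
wrist_force: [-0.0, 0.4, 0.0]
width: 0.0458
grasp_force: 0.0
```

```bash
python3 - <<'E'
from h import *
s=sense();print(s["clock"],s["tool_pos"],phi_of(s),s["wrist_force"])
cv2.imwrite("pics/s12.png",camera("scene"));cv2.imwrite("pics/t12.png",camera("top"))
crop(cv2.imread("pics/s12.png"),100,100,490,330,2.05,"pics/s12b.png",20)
plan([(.55,.069,.27,90,0,0,.045),(.55,.069,.181,90,0,1,.035)])
E
```

```text
39.7 [ 0.6387 -0.0151  0.4463] 89.92455753867694 [-0.0344  0.3625  0.0144]
[{"dr": [0, 0, 0.0], "travel": [0.14, -0.149, 0.011], "claw": 0}, {"dr": [0, 0, 0.0], "travel": [0.28, -0.297, 0.021], "claw": 0}, {"dr": [0, 0, 0.0], "travel": [0.42, -0.446, 0.032], "claw": 0}, {"dr": [0, 0, 0.0], "travel": [0.42, -0.446, 0.18], "claw": 0}, {"dr": [0, 0, 0.0], "travel": [0.42, -0.446, 0.328], "claw": 0}, {"dr": [0, 0, 0.0], "travel": [0.42, -0.446, 0.477], "claw": 0}, {"dr": [0, 0, 0.0], "travel": [0.42, -0.446, 0.477], "claw": 0}]
```

View pics/s12b.png

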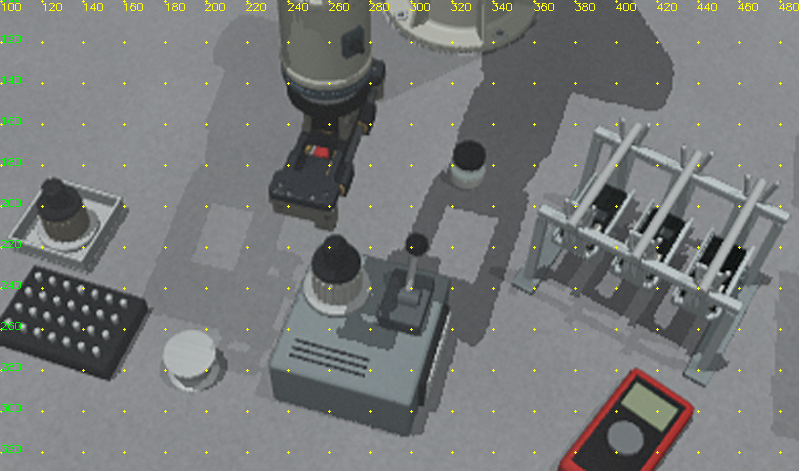

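>>> {"fn": "apply_moves", "kwargs": {"rows": [{"dr": [0, 0, 0], "travel": [0.14, -0.15, 0], "claw": 0}, {"dr": [0, 0, 0], "travel": [0.28, -0.3, 0], "claw": 0}, {"dr": [0, 0, 0], "travel": [0.425, -0.45, 0.03], "claw": 0}, {"dr": [0, 0, 0], "travel": [0.425, -0.45, 0.18], "claw": 0}, {"dr": [0, 0, 0], "travel": [0.425, -0.45, 0.33], "claw": 0}, {"dr": [0, 0, 0], "travel": [0.425, -0.45, 0.486], "claw": 0}, {"dr": [0, 0, 0], "travel": [0.425, -0.45, 0.486], "claw": 0}]}}

```text
clock: 40.5
tool_pos: [0.5464, 0.0699, 0.3423]
tcp_rot: [-2.219, -2.217, 0.01]
wrist_force: [0.2, 0.7, -0.0]
width: 0.0002
grasp_force: 0.0
```

>>> {"fn": "apply_moves", "kwargs": {"rows": [{"dr": [0, 0, 0], "travel": [0, 0.06, 0], "claw": 0}, {"dr": [0, 0, 0], "travel": [0, 0.12, 0], "claw": 0}, {"dr": [0, 0, 0], "travel": [0, 0.18, 0], "claw": 0}, {"dr": [0, 0, 0], "travel": [0, 0.24, 0], "claw": 0}, {"dr": [0, 0, 0], "travel": [0, 0.3, 0], "claw": 0}, {"dr": [0, 0, 0], "travel": [0, 0.35, 0], "claw": 0}, {"dr": [0, 0, 0], "travel": [0, 0.4, 0], "claw": 0}]}}

```text
clock: 41.2
tool_pos: [0.6294, 0.0698, 0.3471]
tcp_rot: [2.223, 2.22, 0.0]
wrist_force: [-1.1, -0.4, 0.2]
width: 0.0002
grasp_force: 0.5
```

>>> {"fn": "apply_moves", "kwargs": {"rows": [{"dr": [0, 0, 0], "travel": [0, 0.03, 0], "claw": 0}, {"dr": [0, 0, 0], "travel": [0, 0.05, 0], "claw": 0}]}}

```text
clock: 41.4
tool_pos: [0.6389, 0.0699, 0.3467]
tcp_rot: [-2.223, -2.22, 0.001]
wrist_force: [-1.5, -0.5, -0.6]
width: 0.0003
grasp_force: 0.5
```

>>> {"fn": "apply_moves", "kwargs": {"rows": [{"dr": [0, 0, 0], "travel": [0, 0.01, 0], "claw": 0}, {"dr": [0, 0, 0], "travel": [0, 0.02, 0], "claw": 0}]}}

```text
clock: 41.6
tool_pos: [0.6423, 0.0699, 0.3469]
tcp_rot: [-2.223, -2.22, 0.001]
wrist_force: [-0.6, 0.2, -0.3]
width: 0.0007
grasp_force: 0.5
```

>>> {"fn": "apply_moves", "kwargs": {"rows": [{"dr": [0, 0, 0], "travel": [0, 0.01, 0], "claw": 0}, {"dr": [0, 0, 0], "travel": [0, 0.015, 0], "claw": 0}]}}

```text
clock: 41.8
tool_pos: [0.6454, 0.0699, 0.3471]
tcp_rot: [-2.223, -2.22, -0.0]
wrist_force: [-1.2, 0.5, -0.3]
width: 0.0004
grasp_force: 0.5
```

```bash
python3 - <<'E'
from h import *
s=sense();print(s["clock"],s["tool_pos"],s["wrist_force"])
w=camera("scene");cv2.imwrite("pics/s13.png",w)
for d in regions_of("scene","switch_tip")[:2]: print(d["confidence"],d["rect"])
cp=campose("scene");print(proj(cp,[.6734,.069,.173]),proj(cp,[.6062,.0704,.173]))
E
```

```text
41.8 [0.6454 0.0699 0.3471] [-1.2257  0.4714 -0.3311]
[294.4723 242.7332] [302.3375 219.1132]
```

Still light resistance: push on in small steps until the stop is felt.

>>> {"fn": "apply_moves", "kwargs": {"rows": [{"dr": [0, 0, 0], "travel": [0, 0.01, 0], "claw": 0}, {"dr": [0, 0, 0], "travel": [0, 0.02, 0], "claw": 0}]}}

```text
clock: 42.1
tool_pos: [0.6482, 0.0699, 0.3469]
tcp_rot: [-2.221, -2.218, 0.005]
wrist_force: [-14.2, 0.2, 7.3]
width: 0.0
grasp_force: 7.3
```

>>> {"fn": "apply_moves", "kwargs": {"rows": [{"dr": [0, 0, 0], "travel": [0, 0.01, 0], "claw": 0}, {"dr": [0, 0, 0], "travel": [0, 0.01, 0], "claw": 0}]}}

```text
clock: 42.3
tool_pos: [0.6491, 0.0699, 0.3469]
tcp_rot: [-2.219, -2.216, 0.01]
wrist_force: [-17.4, 1.0, 10.1]
width: 0.0009
grasp_force: 8.9
```

>>> {"fn": "apply_moves", "kwargs": {"rows": [{"dr": [0, 0, 0], "travel": [0, -0.05, 0], "claw": 0}, {"dr": [0, 0, 0], "travel": [0, -0.2, 0], "claw": 0}, {"dr": [0, 0, 0], "travel": [0, -0.4, 0], "claw": 0}, {"dr": [0, 0, 0], "travel": [0, -0.45, -0.2], "claw": 0}, {"dr": [0, 0, 0], "travel": [0, -0.6, -0.4], "claw": 0}, {"dr": [0, 0, 0], "travel": [0, -0.8, -0.4], "claw": 0}, {"dr": [0, 0, 0], "travel": [0, -1, -0.4], "claw": 0}, {"dr": [0, 0, 0], "travel": [0, -1, -0.4], "claw": 0}]}}

```text
clock: 43.1
tool_pos: [0.4475, 0.0699, 0.4273]
tcp_rot: [-2.222, -2.22, 0.001]
wrist_force: [0.3, -0.1, -0.1]
width: 0.0007
grasp_force: 0.0
```

```bash
python3 - <<'E'
from h import *
s=sense();print(s["clock"],s["tool_pos"],s["wrist_force"])
w=camera("scene");crop(w,100,100,490,330,2.05,"pics/s14b.png",20)
E
```

```text
43.1 [0.4475 0.0699 0.4273] [ 0.3202 -0.0712 -0.1199]
```

View pics/s14b.png

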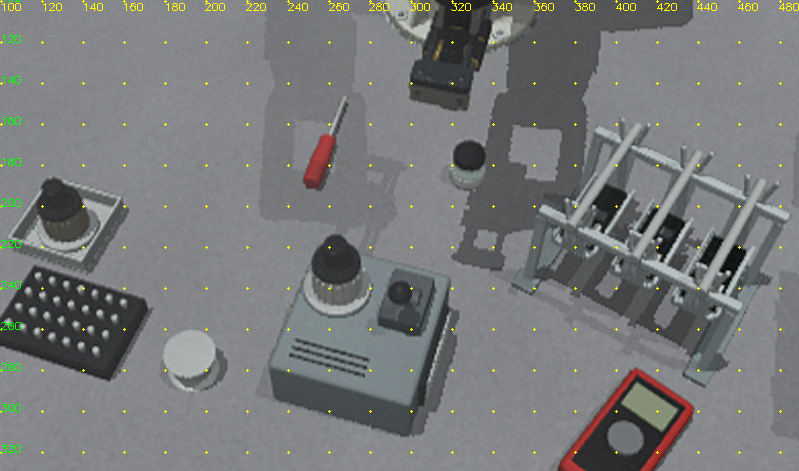

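The ball is at pixel (295, 242), and the fully-on position projects to (294.5, 242.7). The three bars hang in their hooks and both filters stand upright, so I'm handing in.

```bash
python3 -c "
from bench import *
print(finish_job())"
```

```text
the job is handed in; nothing more can be done
None
```

The job is handed in at about 43 s: all three carriers hang on the rack, the spent filter stands in the discard tray, the fresh filter is fully home on the spigot, and the switch lever was pushed to its stop last; no verdict came back.

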